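Hang a bottle arm on a slotted upright and load it

ROBOT

A 6-joint arm with a two-finger parallel gripper is mounted at the origin on the work surface. World frame = base frame: x ahead of the robot, y to its left, z up, the work surface at z = 0. Lengths are in m, angles in rad, forces in N, time in s.
With the tool pointing down it reaches from about 0.35 to 0.975 m from the base axis. Payload 4.9 kg.
Tool frame: the origin (TCP) lies midway between the tips of the shut fingers; the grasp point (between the pads) lies 19 mm behind it; z points along the fingers, y is the direction in which the jaws open and shut (so a half turn about z gives the same grasp; the last joint's range is limited). The gripper opens to 85 mm and grips with 20 to 120 N. Pads are 22 mm wide; open, the fingers measure 114 mm over their backs; the gripper's body (76 mm by 85 mm) begins 54 mm behind the grasp point. The pads swing forward as they close: fully open they stand 13 mm farther back than shut.
Start: joints at [-1.454, 0.053, 1.613, -0, 1.476, -0.119], TCP at [0.146, -0.608, 0.231] pointing down, gripper open.
Joint ranges: [-3.01, 3.01], [-1.01, 2.22], [0.06, 2.58], [-1.02, 4.17], [0.09, 2.62], [-3.14, 3.14]. Speed limits (rad/s): [2.57, 2.57, 3.14, 3.14, 3.14, 3.14].

INTERFACE

Orientations are given as a unit quaternion [w, x, y, z].
In Python, from plant import manip gives the robot as it stands. The module is installed in compiled form; this text tells all that it offers.
- The arm moves only by the tool move_arm, never from a script. Its argument "rows" is a list of rows, each an object of numbers: "tx", "ty", "tz": the shift along the tool's x, y, z in m; "ax", "ay", "az": the turn, a rotation vector about the tool's x, y, z in degrees; "jaw": the closure in counts, from 0 (fully open) to 255 (shut). In form: [{"tx": .., "ty": .., "tz": .., "ax": .., "ay": .., "az": .., "jaw": ..}, ...]. A call has 1 to 12 rows; each row shifts and turns the pose as measured when the row begins, along the tool's axes as they then stand; what a row does not reach is not made up. A row lasts 1/10 s, in which the tool goes at most 50 mm and 8.59 degrees, less where a joint would pass 70% of its speed; a pose out of reach is approached as far as the arm can. A call with a gripper value outside its range is refused whole. The fingers move at their own pace and stop on an object; the grip force is fixed at half the most. Time passes only in rows, so rows that do not move let the fingers close. It gives the time, the measured TCP pose, the force and the opening at its end, in the units of the state.
- manip.state(): the state, without advancing time (a new reading comes with each control period).
- manip.grab_frame(name): name is "scene" or "top" or "wrist"; returns a dict with "color" (420x560x3 uint8, red, green, blue), "intrinsics" (3x3 intrinsics, pixels), "R" (3x3) and "t" (3): a world point X has camera coordinates R X + t. Camera axes: x right, y down, z forward; pixel columns grow to the right and rows downward; lengths in m; the calibration is good to about 2 mm. A picture is of the moment at which its call begins. There is no depth.
- manip.job_done(): hands the job in, once; it reports no verdict.
The state is a dict: "time": time; "joint_pos": joint angles; "joint_vel": joint speeds; "joint_efforts": joint torques, N m; "tool_pos": TCP position; "tool_rot": TCP orientation; "contact_force": force on the tool from outside, world axes, zero at the start; "ft_torque": the same for the moment, N m; "gripper_width": opening from 0.0 (shut) to 1.0 (fully open).
Only numpy, scipy, OpenCV 4.12 (cv2) and the standard library are available. Lean on these libraries where they do the work, as an engineer would, in place of code of your own. Each camera call takes 0.05 s, during which the arm holds its last target.

TASK

Hang the loose white bottle arm on the free upright, level with its neighbour: feel its two hooks into the slots (the top one into the slot between the blue clips), hold it flat against the upright and press it straight down, firmly but without forcing it, until the hooks are fully seated and the red locking pin has sprung in. Then stand the amber bottle gently upright in the arm's empty tray and let go. Leave the other bottles, the beaker, the vial rack and the screwdriver where they are.

Things in the scene. Friction and masses are not known exactly. Their poses are not given: they have to be found in the camera images.
- bracket: Loose white steel bottle arm, 0.3-0.4 kg, standing on its underside. Origin: on the underside, below the part to grip; +x to the hooks, z up. Neck (grip) 26 wide, 50 tall, x -24..63. Back plate 32 wide, 100 tall, rear face x=68. Square tray 86 outer, 80 inner, rim 22 high, centre x=-75, floor top z=3. Hooks on the plate's centre line: 5 wide, shank undersides z=18 and 78, see lock_pin.
- lock_pin (a joint): Sprung pin with red head, z=61.5 in the back plate. 0 = out (tip 7 mm behind the plate); 0.007 = pressed flush by the post, 5 to 8.5 N; springs in as the hooks seat. Hooks: reach 8.8 mm behind the plate; prong 16 tall, 8 of it below the shank; throat 4.5. Centred in nominal slots and flat, the arm's origin is at (-68, 0, -78) mm in the free post's frame; seated 9 mm lower, (-68, 0, -87), 0.02 rad nose-down.
- upright: Free post: grey channel 40 wide, 250 tall, marked by blue clips on both flanges, with a bright slotted strip on its front (slots 7 wide, 18 high, 30 apart, 3 mm sheet: 1 mm play round a hook). Origin: nominal centre of the clipped slot on the strip's face; +x into the post, away from the robot, z up. The strip was screwed on by eye: its slots lie up to 4 mm higher or lower, 2.5 mm left or right of nominal.
- neighbour: The other post, 180 mm to the left or right of the free one, with an identical arm fixed on it at the wanted level, carrying the clear bottle. Same origin and axes as the free post; its tray centre is at x=-143, floor at z=-84 mm. Both posts stand on one foot plate, their tops 45 mm above the origin.
- bottle: Amber bottle with black cap, 0.2-0.37 kg, 115 tall, standing on the bench. Origin: centre of its underside, z up. Body 66 diameter up to z=66, shoulder narrowing to 40 at z=80, cap 44 diameter from z=88 to 115.
- clear_bottle: Clear bottle with white cap, same size as the amber one, standing in the neighbour's tray. Origin: centre of its underside. Not to be disturbed.
- green_bottle: Green bottle with white cap, same size, on the bench at the right. Origin: centre of its underside. Not to be disturbed.
- beaker: Glass beaker, 68 wide, 85 tall, on the bench. Origin: centre of its underside. Not to be disturbed.
- vial_rack: Blue vial rack, 100 x 160, 47 tall with its vials, on the bench. Origin: centre of its underside. Not to be disturbed.
- screwdriver: Screwdriver with red handle, 180 long, lying on the bench. Not to be disturbed.

How it is judged:
On the way:
1. the arm hangs fully seated in the marked slots with its pin sprung in, the tray still empty (x of bracket in the frame of upright above -0.0725 m and y of bracket in the frame of upright between -0.006 and 0.006 m and z of bracket in the frame of upright between -0.095 and -0.08 m and angle between bracket's own z axis and vertical below 0.06 rad and value of joint lock_pin below 0.002 m and distance between bottle and bracket above 0.15 m), for 0.2 s.
At the end, for the whole second after the job is handed in: The arm hangs hooked in the marked slots: origin within 6 mm sideways and 8 mm in height of nominal, within 4.5 mm of flat, tilt under 0.06 rad, pin out to within 2 mm. The amber bottle stands on the tray floor within 12 mm of its centre, tilt under 0.1 rad. Both at rest (x of bracket in the frame of upright above -0.0725 m and y of bracket in the frame of upright between -0.006 and 0.006 m and z of bracket in the frame of upright between -0.095 and -0.08 m and angle between bracket's own z axis and vertical below 0.06 rad and value of joint lock_pin below 0.002 m and x of bottle in the frame of bracket between -0.087 and -0.063 m and y of bottle in the frame of bracket between -0.012 and 0.012 m and z of bottle in the frame of bracket between -0.002 and 0.008 m and angle between bottle's own z axis and vertical below 0.1 rad and linear speed of each of bottle, bracket below 0.02 m/s); the robot touches nothing.
It fails at once if while it is being hung, the arm is forced against the upright with more than 50 N (contact force between bracket and upright above 50 N and distance between bottle and bracket above 0.15 m).
It fails at once if the arm is loaded against the upright with more than 90 N at any time (contact force between bracket and upright above 90 N).
It fails at once if another thing on the bench or the neighbour's bottle is shifted by more than 20 mm (distance of any of clear_bottle, green_bottle, beaker, vial_rack, screwdriver from where it was at the start of the episode above 0.02 m).
It also fails if it takes over 72 s, if anything falls off the work surface, if the arm or the gripper's body presses on something with over 40 N, if the wrist force passes 120 N, or if a joint passes its speed limit or range.

## Working session

There is one attempt and no reset: what is moved stays moved. The work goes in short steps, Python scripts to look and compute and a tool call to move; the robot and the scene stay as the last step left them, time stands still between calls to the robot, and variables do not carry over. Pictures are saved under pics/ and viewed, and the job is handed in when it is done.

Besides the shell and the picture viewer there is one more tool, called after "Emit:" by a JSON object that holds its "fn" and its "kwargs", one argument or row to a line. move_arm: Moves the arm, as the interface text tells. Its arguments: {"type":"object","properties":{"rows":{"type":"array"}},"required":["rows"]}

```bash
mkdir -p pics; ls
cat > h.py <<'E'
import numpy as np, cv2, json
from plant import manip
def grab(name,fn=None):
    f=manip.grab_frame(name)
    if fn: cv2.imwrite(fn,f["color"][:,:,::-1])
    np.savez("last_%s.npz"%name,**{k:np.array(v) for k,v in f.items()})
    return f
def load(name): return dict(np.load("last_%s.npz"%name))
def ray(f,u,v):
    K=np.array(f["intrinsics"]);R=np.array(f["R"]);t=np.array(f["t"]).ravel()
    d=R.T@np.linalg.solve(K,[u,v,1.]); return -R.T@t, d/np.linalg.norm(d)
def onz(f,u,v,z):
    c,d=ray(f,u,v); return c+d*(z-c[2])/d[2]
def onpl(f,u,v,p,n):
    c,d=ray(f,u,v); n=np.array(n,float); return c+d*(np.dot(np.array(p)-c,n)/np.dot(d,n))
def tri(*fs):
    A=np.zeros((3,3));b=np.zeros(3);L=[]
    for f,u,v in fs:
        c,d=ray(f,u,v);P=np.eye(3)-np.outer(d,d);A+=P;b+=P@c;L.append((c,d))
    x=np.linalg.solve(A,b); return x,[np.linalg.norm(np.cross(x-c,d)) for c,d in L]
def proj(f,X):
    q=np.array(f["intrinsics"])@(np.array(f["R"])@np.array(X)+np.array(f["t"]).ravel()); return q[:2]/q[2]
E
python3 - <<'E'
from h import *
np.set_printoptions(precision=4,suppress=True)
for n in("scene","top","wrist"):
    f=grab(n,f"pics/{n}0.png"); c,d=ray(f,280,210); print(n,c,d,np.array(f["intrinsics"])[0,0])
print(manip.state())
E
```

```text
pics
scene [ 0.9709 -0.602   1.2877] [-0.3129  0.4251 -0.8494] 532.7944773943987
top [ 0.3288 -0.0174  1.0961] [ 0.2534  0.0104 -0.9673] 410.5680362326402
wrist [ 0.2137 -0.5897  0.3743] [-0.2505 -0.0765 -0.9651] 325.63042175537583
{'time': 0.15, 'joint_pos': array([-1.454 ,  0.0532,  1.614 , -0.    ,  1.476 , -0.119 ]), 'joint_vel': array([ 0.0005, -0.0024, -0.0074,  0.0014, -0.0004, -0.0004]), 'joint_efforts': array([  0.0007, -39.4241, -37.0722,  -0.0001,   0.0046,  -0.    ]), 'tool_pos': array([ 0.1459, -0.6072,  0.2303]), 'tool_rot': array([-0.0008,  0.9931,  0.1176, -0.    ]), 'contact_force': array([ 0.0324,  0.3949, -0.3128]), 'ft_torque': array([ 0.0102, -0.038 ,  0.0088]), 'gripper_width': 0.9987340740759119}
```

View pics/scene0.png

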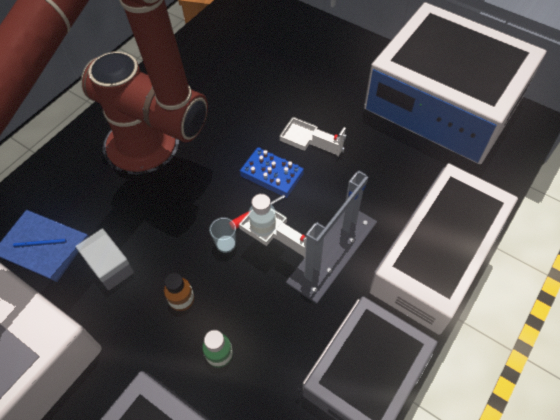

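View pics/top0.png

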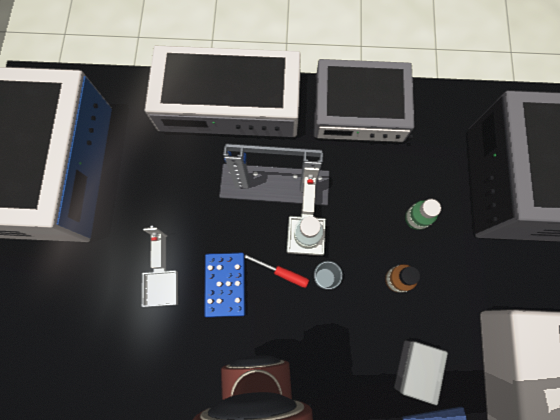

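View pics/wrist0.png

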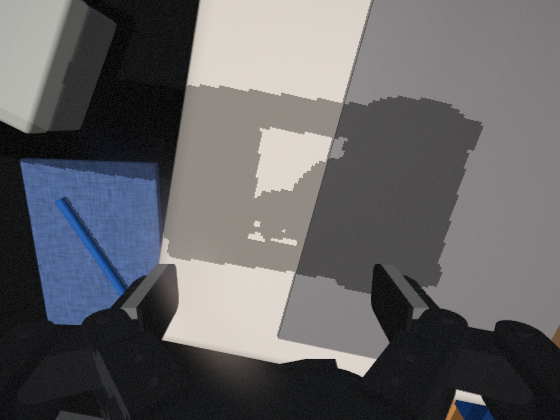

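The top view has x up and y to the left. The free post is at px (235,155), the neighbour at (313,160), the loose arm at (155,265) with its hooks pointing +x, and the amber bottle at (402,278). I'll zoom in on these.

Run:
```python
from h import *
t=load("top")["color"][:,:,::-1]; s=load("scene")["color"][:,:,::-1]
def crop(im,x0,y0,x1,y1,k): return cv2.resize(im[y0:y1,x0:x1],None,fx=k,fy=k,interpolation=cv2.INTER_CUBIC)
cv2.imwrite("pics/a.png",crop(t,205,130,345,260,5))
cv2.imwrite("pics/b.png",crop(t,130,215,190,315,6))
cv2.imwrite("pics/c.png",crop(s,260,100,390,300,3))
```

```text
(no output)
```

View pics/a.png

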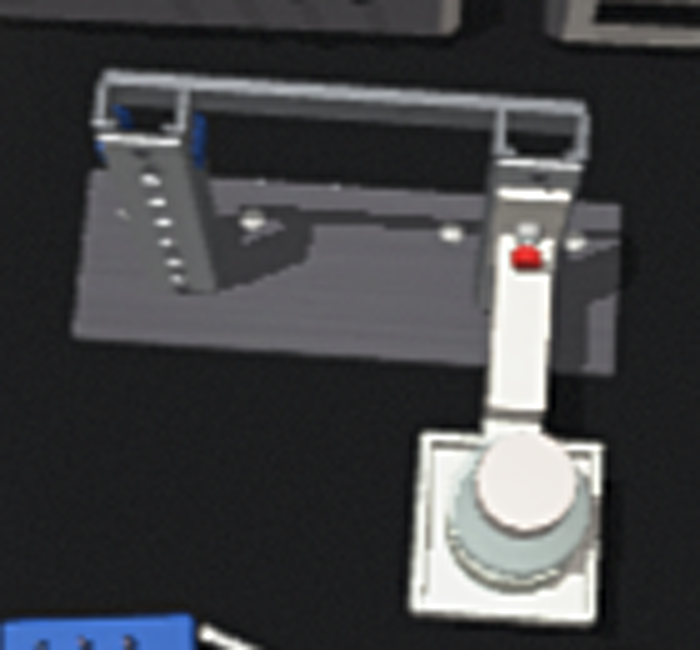

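View pics/b.png

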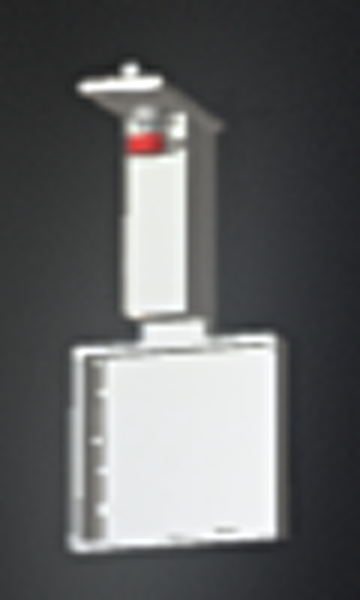

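View pics/c.png

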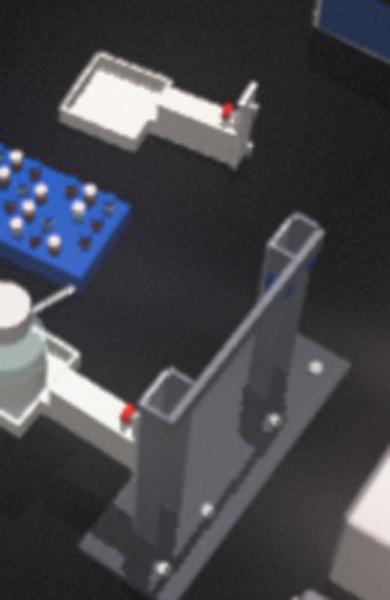

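Run:
```python
from h import *
np.set_printoptions(precision=4,suppress=True)
f=load("top");s=load("scene")
print("tray");P=[]
for u,v in [(75,347),(277,337),(280,540),(72,548)]:
    p=onz(f,130+u/6,215+v/6,.022);P.append(p);print(p)
c=np.mean(P,0);print("c",c,[np.linalg.norm(P[i]-P[i-1]) for i in range(4)])
# neck top edges z=.05
for u,v in [(124,315),(187,315),(125,155),(188,140)]: print("neck",onz(f,130+u/6,215+v/6,.05))
print("plate top",onz(f,130+80/6,215+86/6,.1),onz(f,130+163/6,215+82/6,.1))
# post tops back outer corners
for n,(u,v),(a,b) in [("nbr R back",(588,102),(160+0,0)),]: pass
def T(u,v): return f,205+u/5,130+v/5
def S(u,v): return s,260+u/3,100+v/3
# free post: front-left? scene c.png ; 
print(tri(T(105,73),S(322,232)), "free back-left(+y)")
print(tri(T(588,102),S(178,418)),"nbr back-right")
for z in (.2,.21,.25,.26): print(z,onz(f,205+105/5,130+73/5,z),onz(f,205+588/5,130+102/5,z))
# foot plate corners z~0.008
for u,v in [(90,172),(75,335),(612,372),(620,205)]: print("foot",onz(f,205+u/5,130+v/5,.008))
def m(img,lo,hi): return cv2.inRange(cv2.cvtColor(img,cv2.COLOR_RGB2HSV),lo,hi)
print("bottle amber body blobs")
mm=m(f["color"],(5,120,60),(18,255,255)); mm[:200]=0; n,l,st,ce=cv2.connectedComponentsWithStats(mm); print(st[1:],ce[1:])
```

```text
tray
[0.4249 0.3438 0.022 ]
[0.4332 0.2568 0.022 ]
[0.3475 0.2462 0.022 ]
[0.3402 0.3342 0.022 ]
c [0.3865 0.2953 0.022 ] [np.float64(0.08523467852523547), np.float64(0.08739887634237106), np.float64(0.08630719958848514), np.float64(0.08825740727379673)]
neck [0.4368 0.3154 0.05  ]
neck [0.438  0.2887 0.05  ]
neck [0.5052 0.3234 0.05  ]
neck [0.513  0.2971 0.05  ]
plate top [0.5247 0.3292 0.1   ] [0.528  0.2952 0.1   ]
(array([0.703 , 0.1215, 0.2319]), [np.float64(0.00045907120795096257), np.float64(0.00045907120795095504)]) free back-left(+y)
(array([ 0.6989, -0.0942,  0.2385]), [np.float64(0.0042851648434278095), np.float64(0.0042851648434278295)]) nbr back-right
0.2 [0.7165 0.1263 0.2   ] [ 0.7123 -0.1009  0.2   ]
0.21 [0.7121 0.1247 0.21  ] [ 0.708 -0.1    0.21 ]
0.25 [0.6948 0.1183 0.25  ] [ 0.6909 -0.0963  0.25  ]
0.26 [0.6905 0.1167 0.26  ] [ 0.6866 -0.0953  0.26  ]
foot [0.7392 0.1608 0.008 ]
foot [0.6433 0.1615 0.008 ]
foot [ 0.6357 -0.1352  0.008 ]
foot [ 0.7332 -0.138   0.008 ]
bottle amber body blobs
[[390 265  27  26 290]
 [284 365   1   1   1]
 [281 367   1   1   1]
 [2
[... 593 characters left out ...]
]
 [290 419   1   1   1]
 [306 419   1   1   1]] [[399.7897 278.731 ]
 [284.     365.    ]
 [281.     367.    ]
 [225.     368.    ]
 [264.     368.    ]
 [273.     369.    ]
 [222.6667 370.6667]
 [230.     371.    ]
 [278.     370.    ]
 [223.     373.    ]
 [233.     372.    ]
 [230.     374.    ]
 [281.     375.    ]
 [225.     377.    ]
 [284.     377.    ]
 [286.     376.    ]
 [281.     378.    ]
 [223.     381.    ]
 [284.     381.    ]
 [223.     383.    ]
 [230.     383.5   ]
 [281.     383.    ]
 [283.     390.    ]
 [225.     394.    ]
 [285.     394.    ]
 [293.     417.5   ]
 [300.     417.    ]
 [302.     416.    ]
 [288.     419.    ]
 [290.     419.    ]
 [306.     419.    ]]
```

```bash
cat >> h.py <<'E'
from scipy.spatial.transform import Rotation as Ro
def cur():
    s=manip.state(); q=s["tool_rot"]; return np.array(s["tool_pos"]),Ro.from_quat([q[1],q[2],q[3],q[0]])
def down(yaw,tilt=0.):
    # tool x at world yaw, z down; tilt: rotate about tool y (rad)
    c,s=np.cos(yaw),np.sin(yaw)
    return Ro.from_matrix(np.array([[c,s,0],[s,-c,0],[0,0,-1.]]))*Ro.from_rotvec([0,tilt,0])
def plan(p1,R1,jaw=0,p0=None,R0=None,n=None,vm=.045,wm=8.4,long=0):
    if p0 is None: p0,R0=cur()
    p1=np.array(p1,float); rv=(R0.inv()*R1).as_rotvec()
    if long: # force yaw turn direction
        a=np.linalg.norm(rv); 
        if np.sign(rv[2])!=long: rv=rv*(1-2*np.pi/a)
    if n is None: n=int(max(1,np.ceil(np.linalg.norm(p1-p0)/vm),np.ceil(np.degrees(np.linalg.norm(rv))/wm)))
    rows=[];R=R0;p=p0
    for i in range(n):
        d=R.inv().apply((p1-p0)/n); w=np.degrees(rv/n)
        r=dict(tx=d[0],ty=d[1],tz=d[2],ax=w[0],ay=w[1],az=w[2])
        r={k:float(round(v,4 if k[0]=='t' else 2)) for k,v in r.items()}
        r={k:v for k,v in r.items() if v!=0}; r["jaw"]=jaw; rows.append(r)
        R=R*Ro.from_rotvec(rv/n)
    print(n,"rows"); print(json.dumps(rows)); return p1,R1
def st():
    s=manip.state();p,R=cur()
    M=R.as_matrix(); print("t %.2f p %s yaw %.4f zaxis %s F %s T %s w %.3f"%(s["time"],np.round(p,4),np.arctan2(M[1,0],M[0,0]),np.round(M[:,2],3),np.round(s["contact_force"],2),np.round(s["ft_torque"],2),s["gripper_width"])); print("q",np.round(s["joint_pos"],3))
E
python3 - <<'E'
from h import *
st()
p,R=plan([.36,-.35,.32],down(.2357+1.5),long=-1)
plan([.43,.29,.30],down(np.pi+.115),p0=p,R0=R)
E
```

```text
t 0.15 p [ 0.1459 -0.6072  0.2303] yaw 0.2358 zaxis [-0.     0.002 -1.   ] F [ 0.03  0.39 -0.31] T [ 0.01 -0.04  0.01] w 0.999
q [-1.454  0.053  1.614 -0.     1.476 -0.119]
11 rows
[{"tx": 0.0244, "ty": -0.0182, "tz": -0.0081, "ax": -0.01, "ay": -0.01, "az": -7.81, "jaw": 0}, {"tx": 0.0266, "ty": -0.0147, "tz": -0.0081, "ax": -0.01, "ay": -0.01, "az": -7.81, "jaw": 0}, {"tx": 0.0284, "ty": -0.011, "tz": -0.0081, "ax": -0.01, "ay": -0.01, "az": -7.81, "jaw": 0}, {"tx": 0.0296, "ty": -0.007, "tz": -0.0081, "ax": -0.01, "ay": -0.01, "az": -7.81, "jaw": 0}, {"tx": 0.0303, "ty": -0.0029, "tz": -0.0081, "ax": -0.01, "ay": -0.01, "az": -7.81, "jaw": 0}, {"tx": 0.0304, "ty": 0.0012, "tz": -0.0081, "ax": -0.01, "ay": -0.01, "az": -7.81, "jaw": 0}, {"tx": 0.0299, "ty": 0.0054, "tz": -0.0081, "ax": -0.01, "ay": -0.01, "az": -7.81, "jaw": 0}, {"tx": 0.0289, "ty": 0.0094, "tz": -0.0081, "ax": -0.01, "ay": -0.01, "az": -7.81, "jaw": 0}, {"tx": 0.0274, "ty": 0.0132, "tz": -0.0081, "ax": -0.01, "ay": -0.01, "az": -7.81, "jaw": 0}, {"tx": 0.0253, "ty": 0.0168, "tz": -0.0081, "ax": -0.01, "ay": -0.01,
[... 429 characters left out ...]
 0.0013, "az": -5.81, "jaw": 0}, {"tx": 0.0305, "ty": 0.0302, "tz": 0.0013, "az": -5.81, "jaw": 0}, {"tx": 0.0273, "ty": 0.0331, "tz": 0.0013, "az": -5.81, "jaw": 0}, {"tx": 0.0238, "ty": 0.0357, "tz": 0.0013, "az": -5.81, "jaw": 0}, {"tx": 0.02, "ty": 0.038, "tz": 0.0013, "az": -5.81, "jaw": 0}, {"tx": 0.0161, "ty": 0.0398, "tz": 0.0013, "az": -5.81, "jaw": 0}, {"tx": 0.012, "ty": 0.0412, "tz": 0.0013, "az": -5.81, "jaw": 0}, {"tx": 0.0078, "ty": 0.0422, "tz": 0.0013, "az": -5.81, "jaw": 0}, {"tx": 0.0034, "ty": 0.0428, "tz": 0.0013, "az": -5.81, "jaw": 0}, {"tx": -0.0009, "ty": 0.0429, "tz": 0.0013, "az": -5.81, "jaw": 0}, {"tx": -0.0052, "ty": 0.0426, "tz": 0.0013, "az": -5.81, "jaw": 0}]
```

Emit:
{"fn": "move_arm", "kwargs": {
  "rows": [
    {"tx":0.024,"ty":-0.018,"tz":-0.008,"az":-7.8,"jaw":0},
    {"tx":0.027,"ty":-0.015,"tz":-0.008,"az":-7.8,"jaw":0},
    {"tx":0.028,"ty":-0.011,"tz":-0.008,"az":-7.8,"jaw":0},
    {"tx":0.03,"ty":-0.007,"tz":-0.008,"az":-7.8,"jaw":0},
    {"tx":0.03,"ty":-0.003,"tz":-0.008,"az":-7.8,"jaw":0},
    {"tx":0.03,"ty":0.001,"tz":-0.008,"az":-7.8,"jaw":0},
    {"tx":0.03,"ty":0.005,"tz":-0.008,"az":-7.8,"jaw":0},
    {"tx":0.029,"ty":0.009,"tz":-0.008,"az":-7.8,"jaw":0},
    {"tx":0.027,"ty":0.013,"tz":-0.008,"az":-7.8,"jaw":0},
    {"tx":0.025,"ty":0.017,"tz":-0.008,"az":-7.8,"jaw":0},
    {"tx":0.023,"ty":0.02,"tz":-0.008,"az":-7.8,"jaw":0}
  ]
}}

```text
schema error: expected keys tx, ty, tz, ax, ay, az, jaw
```

Emit:
{"fn": "move_arm", "kwargs": {
  "rows": [
    {"tx":0.041,"ty":0.012,"az":-5.8,"jaw":0},
    {"tx":0.04,"ty":0.016,"az":-5.8,"jaw":0},
    {"tx":0.038,"ty":0.02,"az":-5.8,"jaw":0},
    {"tx":0.036,"ty":0.023,"az":-5.8,"jaw":0},
    {"tx":0.033,"ty":0.027,"az":-5.8,"jaw":0},
    {"tx":0.03,"ty":0.03,"az":-5.8,"jaw":0},
    {"tx":0.027,"ty":0.033,"az":-5.8,"jaw":0},
    {"tx":0.024,"ty":0.036,"az":-5.8,"jaw":0},
    {"tx":0.02,"ty":0.038,"az":-5.8,"jaw":0},
    {"tx":0.016,"ty":0.04,"az":-5.8,"jaw":0},
    {"tx":0.012,"ty":0.041,"az":-5.8,"jaw":0},
    {"tx":0.008,"ty":0.042,"az":-5.8,"jaw":0}
  ]
}}

```text
schema error: expected keys tx, ty, tz, ax, ay, az, jaw
```

Run:
```python
from h import *
st()
plan([.43,.29,.30],down(np.pi+.115))
```

```text
t 0.15 p [ 0.1459 -0.6072  0.2303] yaw 0.2358 zaxis [-0.     0.002 -1.   ] F [ 0.03  0.39 -0.31] T [ 0.01 -0.04  0.01] w 0.999
q [-1.454  0.053  1.614 -0.     1.476 -0.119]
21 rows
[{"tx": 0.0231, "ty": -0.0384, "tz": -0.0033, "ay": -0.01, "az": -8.24, "jaw": 0}, {"tx": 0.0284, "ty": -0.0347, "tz": -0.0033, "ay": -0.01, "az": -8.24, "jaw": 0}, {"tx": 0.0331, "ty": -0.0302, "tz": -0.0033, "ay": -0.01, "az": -8.24, "jaw": 0}, {"tx": 0.0371, "ty": -0.0252, "tz": -0.0033, "ay": -0.01, "az": -8.24, "jaw": 0}, {"tx": 0.0403, "ty": -0.0196, "tz": -0.0033, "ay": -0.01, "az": -8.24, "jaw": 0}, {"tx": 0.0427, "ty": -0.0136, "tz": -0.0033, "ay": -0.01, "az": -8.24, "jaw": 0}, {"tx": 0.0442, "ty": -0.0074, "tz": -0.0033, "ay": -0.01, "az": -8.24, "jaw": 0}, {"tx": 0.0448, "ty": -0.001, "tz": -0.0033, "ay": -0.01, "az": -8.24, "jaw": 0}, {"tx": 0.0445, "ty": 0.0055, "tz": -0.0033, "ay": -0.01, "az": -8.24, "jaw": 0}, {"tx": 0.0432, "ty": 0.0118, "tz": -0.0033, "ay": -0.01, "az": -8.24, "jaw": 0}, {"tx": 0.0411, "ty": 0.0179, "tz": -0.0033, "ay": -0.01, "az": -8.24, "jaw": 0}, {"tx": 0.0381, "ty": 0.0236, "tz": -0.0033, "ay": -0.01, "az": -8.24, "jaw": 0}, {"tx": 0.0343, "ty": 0.0288, "tz": -0.0033, "ay": -0.01, "az": -8.24, "jaw": 0}, {"tx": 0.0299, "ty": 0.0334, "tz": -0.0033, "ay": -0.01, "az": -8.24, "jaw": 0}, {"tx": 0.0248, "ty": 0.0374, "tz": -0.0033, "ay": -0.01, "az": -8.24, "jaw": 0}, {"tx": 0.0192, "ty": 0.0405, "tz": -0.0033, "ay": -0.01, "az": -8.24, "jaw": 0}, {"tx": 0.0131, "ty": 0.0428, "tz": -0.0033, "ay": -0.01, "az": -8.24, "jaw": 0}, {"tx": 0.0069, "ty": 0.0443, "tz": -0.0033, "ay": -0.01, "az": -8.24, "jaw": 0}, {"tx": 0.0004, "ty": 0.0448, "tz": -0.0033, "ay": -0.01, "az": -8.24, "jaw": 0}, {"tx": -0.006, "ty": 0.0444, "tz": -0.0033, "ay": -0.01, "az": -8.24, "jaw": 0}, {"tx": -0.0123, "ty": 0.0431, "tz": -0.0033, "ay": -0.01, "az": -8.24, "jaw": 0}]
```

All keys are needed in every row.

Emit:
{"fn": "move_arm", "kwargs": {
  "rows": [
    {"tx":0.024,"ty":-0.018,"tz":-0.008,"ax":0,"ay":0,"az":-7.8,"jaw":0},
    {"tx":0.027,"ty":-0.015,"tz":-0.008,"ax":0,"ay":0,"az":-7.8,"jaw":0},
    {"tx":0.028,"ty":-0.011,"tz":-0.008,"ax":0,"ay":0,"az":-7.8,"jaw":0},
    {"tx":0.03,"ty":-0.007,"tz":-0.008,"ax":0,"ay":0,"az":-7.8,"jaw":0},
    {"tx":0.03,"ty":-0.003,"tz":-0.008,"ax":0,"ay":0,"az":-7.8,"jaw":0},
    {"tx":0.03,"ty":0.001,"tz":-0.008,"ax":0,"ay":0,"az":-7.8,"jaw":0},
    {"tx":0.03,"ty":0.005,"tz":-0.008,"ax":0,"ay":0,"az":-7.8,"jaw":0},
    {"tx":0.029,"ty":0.009,"tz":-0.008,"ax":0,"ay":0,"az":-7.8,"jaw":0},
    {"tx":0.027,"ty":0.013,"tz":-0.008,"ax":0,"ay":0,"az":-7.8,"jaw":0},
    {"tx":0.025,"ty":0.017,"tz":-0.008,"ax":0,"ay":0,"az":-7.8,"jaw":0},
    {"tx":0.023,"ty":0.02,"tz":-0.008,"ax":0,"ay":0,"az":-7.8,"jaw":0}
  ]
}}

```text
time: 1.25
tool_pos: [0.3559, -0.3353, 0.3158]
tool_rot: [-0.005, 0.627, 0.779, 0.004]
contact_force: [-0.2, -0.7, 0.7]
gripper_width: 1.0
```

```bash
sed -i 's/r={k:v for k,v in r.items() if v!=0}; //; s/round(v,4 if k\[0\]==.t. else 2)/round(v,4 if k[0]=="t" else 1)/' h.py
python3 - <<'E'
from h import *
st()
plan([.43,.29,.30],down(np.pi+.115))
E
```

```text
t 1.25 p [ 0.3559 -0.3353  0.3158] yaw 1.7874 zaxis [-0.003  0.012 -1.   ] F [-0.15 -0.65  0.72] T [-0.05 -0.    0.01] w 1.000
q [-0.911 -0.308  1.802  0.005  1.658 -1.127]
14 rows
[{"tx": 0.0425, "ty": 0.0148, "tz": 0.0017, "ax": 0.0, "ay": -0.0, "az": -6.0, "jaw": 0}, {"tx": 0.0407, "ty": 0.0191, "tz": 0.0016, "ax": 0.0, "ay": -0.0, "az": -6.0, "jaw": 0}, {"tx": 0.0385, "ty": 0.0233, "tz": 0.0016, "ax": 0.0, "ay": -0.0, "az": -6.0, "jaw": 0}, {"tx": 0.0358, "ty": 0.0272, "tz": 0.0015, "ax": 0.0, "ay": -0.0, "az": -6.0, "jaw": 0}, {"tx": 0.0328, "ty": 0.0308, "tz": 0.0015, "ax": 0.0, "ay": -0.0, "az": -6.0, "jaw": 0}, {"tx": 0.0294, "ty": 0.0341, "tz": 0.0014, "ax": 0.0, "ay": -0.0, "az": -6.0, "jaw": 0}, {"tx": 0.0256, "ty": 0.037, "tz": 0.0014, "ax": 0.0, "ay": -0.0, "az": -6.0, "jaw": 0}, {"tx": 0.0216, "ty": 0.0394, "tz": 0.0014, "ax": 0.0, "ay": -0.0, "az": -6.0, "jaw": 0}, {"tx": 0.0174, "ty": 0.0415, "tz": 0.0013, "ax": 0.0, "ay": -0.0, "az": -6.0, "jaw": 0}, {"tx": 0.0129, "ty": 0.0431, "tz": 0.0013, "ax": 0.0, "ay": -0.0, "az": -6.0, "jaw": 0}, {"tx": 0.0083, "ty": 0.0442, "tz": 0.0012, "ax": 0.0, "ay": -0.0, "az": -6.0, "jaw": 0}, {"tx": 0.0037, "ty": 0.0448, "tz": 0.0012, "ax": 0.0, "ay": -0.0, "az": -6.0, "jaw": 0}, {"tx": -0.001, "ty": 0.045, "tz": 0.0012, "ax": 0.0, "ay": -0.0, "az": -6.0, "jaw": 0}, {"tx": -0.0057, "ty": 0.0446, "tz": 0.0011, "ax": 0.0, "ay": -0.0, "az": -6.0, "jaw": 0}]
```

Run:
```python
from h import *
plan([.48,.10,.29],down(np.pi-.02,-.6),vm=.047)
```

```text
10 rows
[{"tx": 0.0398, "ty": 0.0215, "tz": 0.0031, "ax": -2.2, "ay": -3.0, "az": -7.4, "jaw": 0}, {"tx": 0.0368, "ty": 0.0264, "tz": 0.002, "ax": -2.2, "ay": -3.0, "az": -7.4, "jaw": 0}, {"tx": 0.0332, "ty": 0.0308, "tz": 0.0013, "ax": -2.2, "ay": -3.0, "az": -7.4, "jaw": 0}, {"tx": 0.029, "ty": 0.0348, "tz": 0.001, "ax": -2.2, "ay": -3.0, "az": -7.4, "jaw": 0}, {"tx": 0.0243, "ty": 0.0382, "tz": 0.001, "ax": -2.2, "ay": -3.0, "az": -7.4, "jaw": 0}, {"tx": 0.0193, "ty": 0.041, "tz": 0.0015, "ax": -2.2, "ay": -3.0, "az": -7.4, "jaw": 0}, {"tx": 0.0139, "ty": 0.0431, "tz": 0.0023, "ax": -2.2, "ay": -3.0, "az": -7.4, "jaw": 0}, {"tx": 0.0084, "ty": 0.0444, "tz": 0.0034, "ax": -2.2, "ay": -3.0, "az": -7.4, "jaw": 0}, {"tx": 0.0028, "ty": 0.045, "tz": 0.0049, "ax": -2.2, "ay": -3.0, "az": -7.4, "jaw": 0}, {"tx": -0.0027, "ty": 0.0448, "tz": 0.0066, "ax": -2.2, "ay": -3.0, "az": -7.4, "jaw": 0}]
```

Emit:
{"fn": "move_arm", "kwargs": {
  "rows": [
    {"tx":0.04,"ty":0.022,"tz":0.003,"ax":-2.2,"ay":-3.0,"az":-7.4,"jaw":0},
    {"tx":0.037,"ty":0.026,"tz":0.002,"ax":-2.2,"ay":-3.0,"az":-7.4,"jaw":0},
    {"tx":0.033,"ty":0.031,"tz":0.001,"ax":-2.2,"ay":-3.0,"az":-7.4,"jaw":0},
    {"tx":0.029,"ty":0.035,"tz":0.001,"ax":-2.2,"ay":-3.0,"az":-7.4,"jaw":0},
    {"tx":0.024,"ty":0.038,"tz":0.001,"ax":-2.2,"ay":-3.0,"az":-7.4,"jaw":0},
    {"tx":0.019,"ty":0.041,"tz":0.002,"ax":-2.2,"ay":-3.0,"az":-7.4,"jaw":0},
    {"tx":0.014,"ty":0.043,"tz":0.002,"ax":-2.2,"ay":-3.0,"az":-7.4,"jaw":0},
    {"tx":0.008,"ty":0.044,"tz":0.003,"ax":-2.2,"ay":-3.0,"az":-7.4,"jaw":0},
    {"tx":0.003,"ty":0.045,"tz":0.005,"ax":-2.2,"ay":-3.0,"az":-7.4,"jaw":0},
    {"tx":-0.003,"ty":0.045,"tz":0.007,"ax":-2.2,"ay":-3.0,"az":-7.4,"jaw":0},
    {"tx":0,"ty":0,"tz":0,"ax":0,"ay":0,"az":0,"jaw":0},
    {"tx":0,"ty":0,"tz":0,"ax":0,"ay":0,"az":0,"jaw":0}
  ]
}}

```text
time: 2.45
tool_pos: [0.4732, 0.1225, 0.2842]
tool_rot: [0.306, -0.019, 0.952, -0.005]
contact_force: [1.0, 0.0, 0.9]
gripper_width: 0.999
```

Run:
```python
from h import *
st()
f=grab("wrist","pics/w1.png")
np.savez("w1.npz",**{k:np.array(v) for k,v in f.items()})
print(ray(f,280,210))
```

```text
t 2.45 p [0.4732 0.1225 0.2842] yaw -3.0925 zaxis [ 0.583  0.002 -0.813] F [0.96 0.02 0.94] T [-0.    0.29  0.03] w 0.999
q [ 0.15  -0.752  2.229 -0.099  1.05  -1.439]
(array([0.33591039, 0.12125098, 0.36182072]), array([ 0.77562733,  0.0290018 , -0.63052449]))
```

View pics/w1.png

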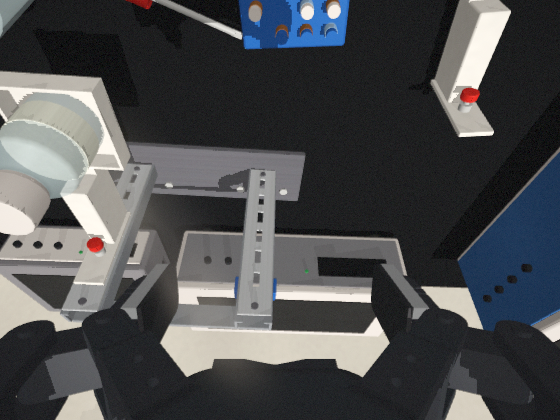

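Run:
```python
from h import *
f=dict(np.load("w1.npz"))["color"][:,:,::-1]
c=f[160:340,220:300]
cv2.imwrite("pics/w1c.png",cv2.resize(c,None,fx=7,fy=3.3*1.0,interpolation=cv2.INTER_CUBIC))
c=f[140:335,50:170]
cv2.imwrite("pics/w1n.png",cv2.resize(c,None,fx=3,fy=3,interpolation=cv2.INTER_CUBIC))
```

```text
(no output)
```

View pics/w1c.png

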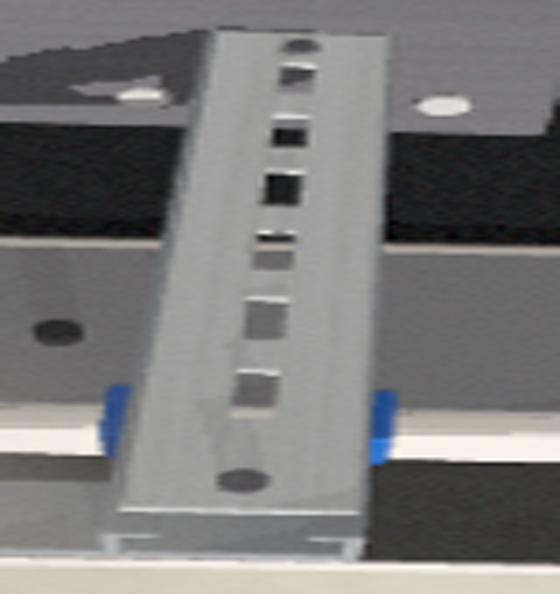

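View pics/w1n.png

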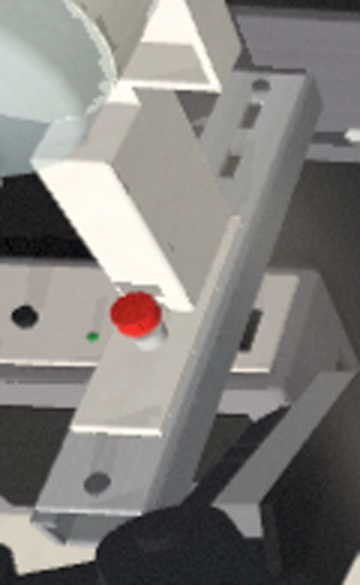

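```bash
cat > solve.py <<'E'
from h import *
from scipy.optimize import least_squares
np.set_printoptions(precision=4,suppress=True)
def solve(f,pix,yaw=-.02,pitch=.03,verbose=1):
    pix=np.array(pix)
    def X(p,i): return p[:3]+np.array([0,0,-pitch*i])
    def res(p): return np.concatenate([proj(f,X(p,i))-pix[i] for i in range(len(pix))])
    r=least_squares(res,[.66,.09,.2]); 
    C=np.linalg.inv(r.jac.T@r.jac)*0.09
    print(r.x,"sd(.3px)",np.sqrt(np.diag(C)));print(r.fun.reshape(-1,2)); return r.x
E
python3 - <<'E'
from solve import *
f=dict(np.load("w1.npz"))
sl=[(233,280,370,417),(244,289,298,341),(253,296,233,272),(264,304,170,207),(271,308,115,147)]
pix=[(220+(a+b)/14,160+(c+d)/6.6) for a,b,c,d in sl]
p=solve(f,pix)
# all top points at z
for u,v,nm in[(118,512,"stripTL"),(362,514,"stripTR"),(215,30,"botL"),(388,35,"botR")]:
    q=onpl(f,220+u/7,160+v/3.3,p,[1,-.02,0]);print(nm,q)
E
```

```text
[0.6747 0.1083 0.1899] sd(.3px) [0.0016 0.0002 0.0011]
[[-0.0359  0.2302]
 [-0.0604 -0.093 ]
 [ 0.0723 -0.4541]
 [-0.121   0.0852]
 [ 0.1595  0.2366]]
stripTL [0.6743 0.0898 0.2323]
stripTR [0.6751 0.1267 0.2314]
botL [0.6743 0.0895 0.0107]
botR [0.6751 0.1263 0.011 ]
```

Run:
```python
from h import *
plan([.59,.11,.255],down(np.pi-.02,-.95),vm=.03)
```

```text
5 rows
[{"tx": -0.0155, "ty": -0.003, "tz": 0.0183, "ax": 0.3, "ay": -3.8, "az": 0.6, "jaw": 0}, {"tx": -0.0143, "ty": -0.0028, "tz": 0.0193, "ax": 0.3, "ay": -3.8, "az": 0.6, "jaw": 0}, {"tx": -0.013, "ty": -0.0025, "tz": 0.0202, "ax": 0.3, "ay": -3.8, "az": 0.6, "jaw": 0}, {"tx": -0.0117, "ty": -0.0023, "tz": 0.021, "ax": 0.3, "ay": -3.8, "az": 0.6, "jaw": 0}, {"tx": -0.0103, "ty": -0.0021, "tz": 0.0218, "ax": 0.3, "ay": -3.8, "az": 0.6, "jaw": 0}]
```

Emit:
{"fn": "move_arm", "kwargs": {
  "rows": [
    {"tx":-0.016,"ty":-0.003,"tz":0.018,"ax":0.3,"ay":-3.8,"az":0.6,"jaw":0},
    {"tx":-0.014,"ty":-0.003,"tz":0.019,"ax":0.3,"ay":-3.8,"az":0.6,"jaw":0},
    {"tx":-0.013,"ty":-0.003,"tz":0.02,"ax":0.3,"ay":-3.8,"az":0.6,"jaw":0},
    {"tx":-0.012,"ty":-0.002,"tz":0.021,"ax":0.3,"ay":-3.8,"az":0.6,"jaw":0},
    {"tx":-0.01,"ty":-0.002,"tz":0.022,"ax":0.3,"ay":-3.8,"az":0.6,"jaw":0},
    {"tx":0,"ty":0,"tz":0,"ax":0,"ay":0,"az":0,"jaw":0},
    {"tx":0,"ty":0,"tz":0,"ax":0,"ay":0,"az":0,"jaw":0}
  ]
}}

```text
time: 3.2
tool_pos: [0.5966, 0.0958, 0.261]
tool_rot: [0.466, 0.021, 0.884, -0.011]
contact_force: [-0.4, 0.5, 0.1]
gripper_width: 1.0
```

Run:
```python
from h import *
st()
f=grab("wrist","pics/w2.png")
np.savez("w2.npz",**{k:np.array(v) for k,v in f.items()})
print(ray(f,280,210), [proj(f,[.6747,.1083,.19-.03*i]) for i in range(3)])
```

```text
t 3.20 p [0.5966 0.0958 0.261 ] yaw 3.0946 zaxis [ 0.824 -0.039 -0.565] F [-0.41  0.53  0.07] T [ 0.03  0.39 -0.02] w 1.000
q [ 0.088 -0.525  2.25  -0.253  0.464 -1.267]
(array([0.44180896, 0.10499993, 0.286711  ]), array([ 0.94456975, -0.02829747, -0.32708905])) [array([293.21383068, 190.11769302]), array([292.54010617, 155.453432  ]), array([291.91427406, 123.25331525])]
```

View pics/w2.png

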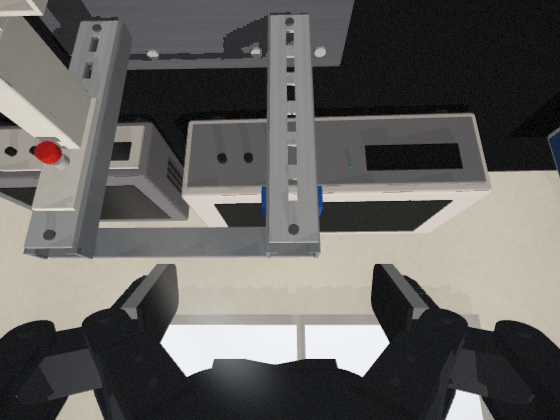

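Run:
```python
from h import *
f=dict(np.load("w2.npz"))["color"][:,:,::-1]
cv2.imwrite("pics/w2c.png",cv2.resize(f[80:265,255:330],None,fx=8,fy=3.2,interpolation=cv2.INTER_CUBIC))
cv2.imwrite("pics/w2n.png",cv2.resize(f[0:265,0:140],None,fx=4,fy=2.2,interpolation=cv2.INTER_CUBIC))
```

```text
(no output)
```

View pics/w2c.png

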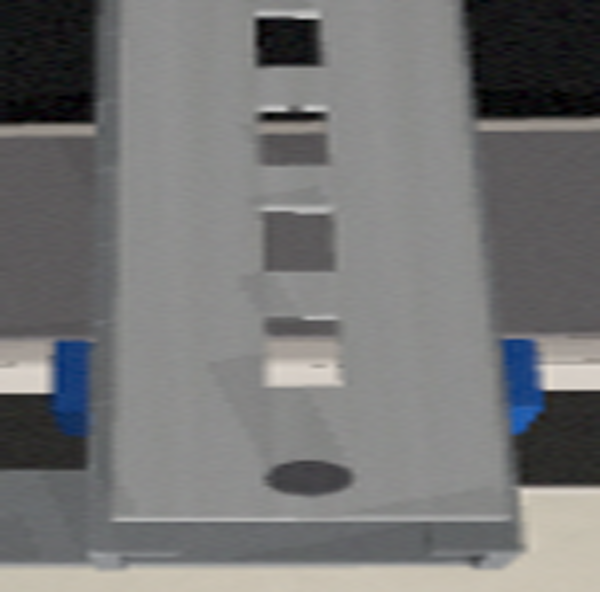

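View pics/w2n.png

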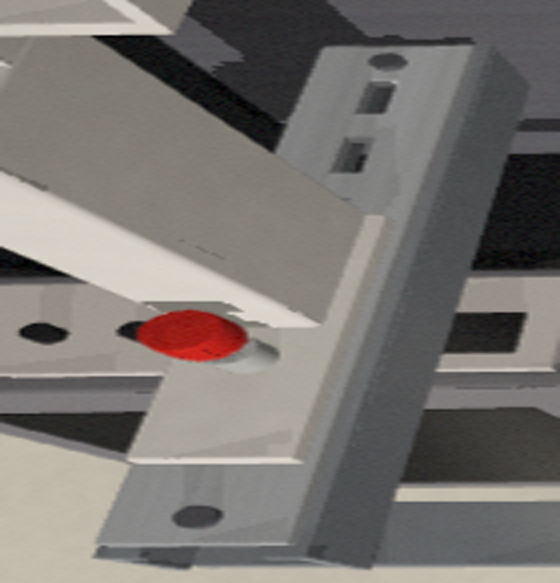

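Run:
```python
from solve import *
f1=dict(np.load("w1.npz"));f2=dict(np.load("w2.npz"))
def px(l,u0,fx,v0,fy): return [(u0+((a+b)/2+.5)/fx-.5,v0+((c+d)/2+.5)/fy-.5) for a,b,c,d in l]
A=px([(233,280,370,417),(244,289,298,341),(253,296,233,272),(264,304,170,207),(271,308,115,147)],220,7,160,3.3)
B=px([(263,341,316,388),(262,336,206,272),(257,329,105,165),(254,324,10,68)],255,8,80,3.2)
a=solve(f1,A);b=solve(f2,B)
for x,y in zip(A,B): print(tri((f1,*x),(f2,*y)))
for u,v,nm in[(113,520,"stripTL"),(512,520-30,"stripTR"),(308,478,"screw"),(91,392,"clipL"),(508,385,"clipR")]:
    print(nm,onpl(f2,255+(u+.5)/8-.5,80+(v+.5)/3.2-.5,b,[1,-.02,0]))
for u,v,nm in[(110,555,"chanTL"),(507,560,"chanTR")]:
    print(nm,onpl(f2,255+(u+.5)/8-.5,80+(v+.5)/3.2-.5,b+[.03,0,0],[1,-.02,0]),onpl(f2,255+(u+.5)/8-.5,80+(v+.5)/3.2-.5,b+[.003,0,0],[1,-.02,0]))
# neighbour
q=b+np.array([-.0036,-.18,0])
for u,v,nm in[(110,545,"stripTL"),(297,543,"stripTR"),(197,517,"screw"),(135,462,"plate top L"),(305,462,"plate top R")]:
    print(nm,onpl(f2,(u+.5)/4-.5,(v+.5)/2.2-.5,q-([.004,0,0] if "plate" in nm else [0,0,0]),[1,-.02,0]))
```

```text
[0.6742 0.1078 0.1897] sd(.3px) [0.0016 0.0002 0.0011]
[[-0.0771  0.2288]
 [-0.0779 -0.095 ]
 [ 0.0762 -0.4552]
 [-0.0977  0.0862]
 [ 0.2005  0.2407]]
[0.6718 0.1077 0.1907] sd(.3px) [0.0009 0.0001 0.0006]
[[ 0.1511 -0.1266]
 [-0.1274  0.1453]
 [ 0.0161  0.1232]
 [-0.0484 -0.1425]]
(array([0.6725, 0.1078, 0.1904]), [np.float64(0.00021153720427630134), np.float64(0.0002115372042763768)])
(array([0.6798, 0.1078, 0.1564]), [np.float64(0.00016427783918827735), np.float64(0.0001642778391882731)])
(array([0.6766, 0.1077, 0.128 ]), [np.float64(0.0005908947557187531), np.float64(0.0005908947557187175)])
(array([0.6728, 0.1079, 0.1003]), [np.float64(0.0002608285762379781), np.float64(0.00026082857623799043)])
stripTL [0.6714 0.0898 0.2317]
stripTR [0.6721 0.1261 0.2249]
screw [0.6718 0.1076 0.222 ]
clipL [0.6714 0.0875 0.2008]
clipR [0.6722 0.1268 0.1994]
chanTL [0.7014 0.0876 0.2336] [0.6744 0.0894 0.2391]
chanTR [0.7022 0.1275 0.235 ] [0.6751 0.1252 0.2404]
stripTL [ 0.6679 -0.0879  0.2346]
stripTR [ 0.6686 -0.053   0.2341]
screw [ 0.6682 -0.0738  0.225 ]
plate top L [ 0.6639 -0.0869  0.2066]
plate top R [ 0.6645 -0.0544  0.2069]
```

Run:
```python
from h import *
plan([.46,.304,.21],down(np.pi+.115),vm=.04)
```

```text
7 rows
[{"tx": 0.0178, "ty": 0.0288, "tz": -0.0131, "ax": -0.6, "ay": 7.9, "az": -1.2, "jaw": 0}, {"tx": 0.0188, "ty": 0.0293, "tz": -0.0102, "ax": -0.6, "ay": 7.9, "az": -1.2, "jaw": 0}, {"tx": 0.0194, "ty": 0.0298, "tz": -0.0073, "ax": -0.6, "ay": 7.9, "az": -1.2, "jaw": 0}, {"tx": 0.0195, "ty": 0.0303, "tz": -0.0042, "ax": -0.6, "ay": 7.9, "az": -1.2, "jaw": 0}, {"tx": 0.0192, "ty": 0.0307, "tz": -0.0012, "ax": -0.6, "ay": 7.9, "az": -1.2, "jaw": 0}, {"tx": 0.0185, "ty": 0.0311, "tz": 0.0018, "ax": -0.6, "ay": 7.9, "az": -1.2, "jaw": 0}, {"tx": 0.0174, "ty": 0.0315, "tz": 0.0046, "ax": -0.6, "ay": 7.9, "az": -1.2, "jaw": 0}]
```

Emit:
{"fn": "move_arm", "kwargs": {
  "rows": [
    {"tx":0.018,"ty":0.029,"tz":-0.013,"ax":-0.6,"ay":7.9,"az":-1.2,"jaw":0},
    {"tx":0.019,"ty":0.029,"tz":-0.01,"ax":-0.6,"ay":7.9,"az":-1.2,"jaw":0},
    {"tx":0.019,"ty":0.03,"tz":-0.007,"ax":-0.6,"ay":7.9,"az":-1.2,"jaw":0},
    {"tx":0.02,"ty":0.03,"tz":-0.004,"ax":-0.6,"ay":7.9,"az":-1.2,"jaw":0},
    {"tx":0.019,"ty":0.031,"tz":-0.001,"ax":-0.6,"ay":7.9,"az":-1.2,"jaw":0},
    {"tx":0.018,"ty":0.031,"tz":0.002,"ax":-0.6,"ay":7.9,"az":-1.2,"jaw":0},
    {"tx":0.017,"ty":0.031,"tz":0.005,"ax":-0.6,"ay":7.9,"az":-1.2,"jaw":0},
    {"tx":0,"ty":0,"tz":0,"ax":0,"ay":0,"az":0,"jaw":0},
    {"tx":0,"ty":0,"tz":0,"ax":0,"ay":0,"az":0,"jaw":0}
  ]
}}

```text
time: 4.15
tool_pos: [0.4566, 0.3098, 0.2239]
tool_rot: [-0.011, -0.056, 0.998, 0.002]
contact_force: [0.4, -0.2, 0.7]
gripper_width: 1.001
```

Run:
```python
from h import *
st()
f=grab("wrist","pics/w3.png")
np.savez("w3.npz",**{k:np.array(v) for k,v in f.items()})
```

```text
t 4.15 p [0.4566 0.3098 0.2239] yaw -3.0293 zaxis [-0.022  0.004 -1.   ] F [ 0.36 -0.17  0.74] T [-0.03  0.    0.01] w 1.001
q [ 0.455 -0.106  1.782  0.013  1.485 -1.23 ]
```

View pics/w3.png

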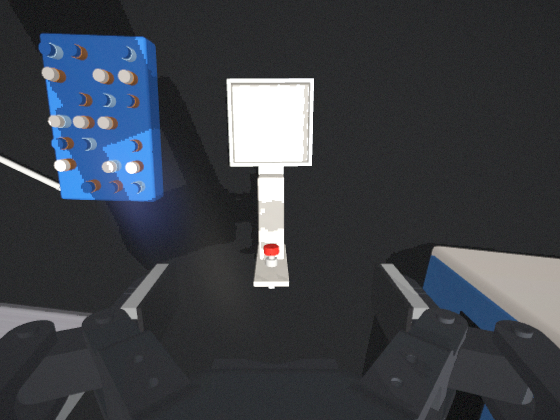

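Run:
```python
from h import *
f=dict(np.load("w3.npz"))["color"][:,:,::-1]
cv2.imwrite("pics/w3c.png",cv2.resize(f[70:295,220:325],None,fx=5,fy=2.6,interpolation=cv2.INTER_CUBIC))
```

```text
(no output)
```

View pics/w3c.png

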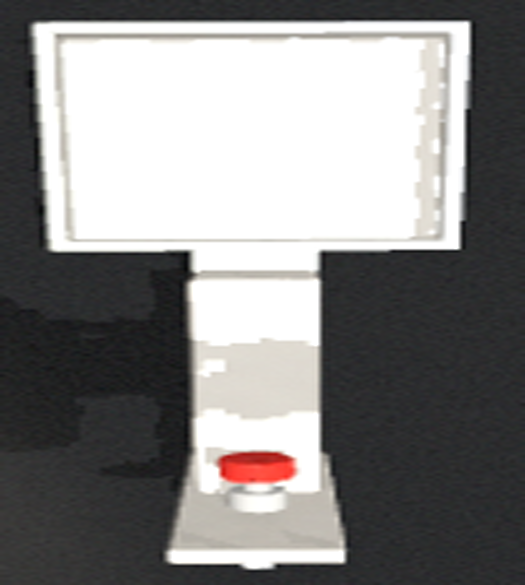

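Run:
```python
from h import *
np.set_printoptions(precision=4,suppress=True)
f=dict(np.load("w3.npz"))
g=lambda u,v,z: onz(f,220+(u+.5)/5-.5,70+(v+.5)/2.6-.5,z)
T=[g(33,22,.022),g(471,21,.022),g(461,248,.022),g(49,250,.022)]
for p in T: print(p)
print([np.linalg.norm(T[i]-T[i-1]) for i in range(4)])
c=np.mean(T,0); d1=(T[2]-T[1]+T[3]-T[0]);d2=T[0]-T[1]+T[3]-T[2]
y1=np.arctan2(d1[1],d1[0]); y2=np.arctan2(d2[1],d2[0]);print("c",c,"yaw",y1,y2, y2-np.pi/2)
n=[g(188,278,.05),g(320,278,.05)]; print("neck end",n,np.mean(n,0))
n2=[g(168,562,.1),g(346,562,.1)]; print("plate rear",n2,np.mean(n2,0),np.linalg.norm(n2[0]-n2[1]))
e=(np.mean(n2,0)-np.mean(n,0))[:2];print("yaw n-p",np.arctan2(e[1],e[0]),np.linalg.norm(e))
for y in (.11,): 
    a=np.array([np.cos(y),np.sin(y)]);print("origin",c[:2]+.075*a,np.mean(n,0)[:2]+.024*a,np.mean(n2,0)[:2]-.068*a)
```

```text
[0.3503 0.2523 0.022 ]
[0.3402 0.3389 0.022 ]
[0.4262 0.3491 0.022 ]
[0.4367 0.2622 0.022 ]
[np.float64(0.08691701751468464), np.float64(0.08721547817767455), np.float64(0.0865874524663235), np.float64(0.08752868238335865)]
c [0.3883 0.3006 0.022 ] yaw 0.11560556407128983 -1.4523179903615497 -3.0231143171564465
neck end [array([0.4407, 0.2935, 0.05  ]), array([0.4378, 0.3193, 0.05  ])] [0.4392 0.3064 0.05  ]
plate rear [array([0.5326, 0.3012, 0.1   ]), array([0.5291, 0.3333, 0.1   ])] [0.5309 0.3173 0.1   ] 0.0322940200726067
yaw n-p 0.11785334293918277 0.09230642083350674
origin [0.4629 0.3089] [0.4631 0.3091] [0.4633 0.3098]
```

Run:
```python
from h import *
p,R=plan([.463,.3092,.05],down(np.pi+.117),vm=.04)
```

```text
5 rows
[{"tx": -0.002, "ty": -0.0004, "tz": 0.0347, "ax": 0.1, "ay": -0.2, "az": -0.1, "jaw": 0}, {"tx": -0.0019, "ty": -0.0004, "tz": 0.0347, "ax": 0.1, "ay": -0.2, "az": -0.1, "jaw": 0}, {"tx": -0.0017, "ty": -0.0004, "tz": 0.0347, "ax": 0.1, "ay": -0.2, "az": -0.1, "jaw": 0}, {"tx": -0.0016, "ty": -0.0003, "tz": 0.0348, "ax": 0.1, "ay": -0.2, "az": -0.1, "jaw": 0}, {"tx": -0.0014, "ty": -0.0003, "tz": 0.0348, "ax": 0.1, "ay": -0.2, "az": -0.1, "jaw": 0}]
```

Emit:
{"fn": "move_arm", "kwargs": {
  "rows": [
    {"tx":-0.002,"ty":-0.0004,"tz":0.034,"ax":0.1,"ay":-0.3,"az":-0.1,"jaw":0},
    {"tx":-0.002,"ty":-0.0004,"tz":0.034,"ax":0.1,"ay":-0.3,"az":-0.1,"jaw":0},
    {"tx":-0.002,"ty":-0.0004,"tz":0.034,"ax":0.1,"ay":-0.3,"az":-0.1,"jaw":0},
    {"tx":-0.002,"ty":-0.0004,"tz":0.034,"ax":0,"ay":-0.2,"az":0,"jaw":0},
    {"tx":-0.001,"ty":0,"tz":0.034,"ax":0,"ay":-0.2,"az":0,"jaw":0},
    {"tx":0,"ty":0,"tz":0,"ax":0,"ay":0,"az":0,"jaw":0}
  ]
}}

```text
time: 4.8
tool_pos: [0.4689, 0.3053, 0.059]
tool_rot: [0.012, -0.055, 0.998, 0.004]
contact_force: [-1.3, 0.1, -0.2]
gripper_width: 0.999
```

Run:
```python
from h import *
st()
p,R=plan([.463,.3092,.012],down(np.pi+.117),vm=.025)
```

```text
t 4.80 p [0.4689 0.3053 0.059 ] yaw -3.0306 zaxis [ 0.023  0.009 -1.   ] F [-1.29  0.07 -0.18] T [-0.02  0.07  0.01] w 0.999
q [ 0.445  0.054  1.916 -0.003  1.147 -1.236]
2 rows
[{"tx": 0.0033, "ty": 0.0021, "tz": 0.0234, "ax": 0.2, "ay": 0.7, "az": -0.2, "jaw": 0}, {"tx": 0.003, "ty": 0.0022, "tz": 0.0235, "ax": 0.2, "ay": 0.7, "az": -0.2, "jaw": 0}]
```

Emit:
{"fn": "move_arm", "kwargs": {
  "rows": [
    {"tx":0.002,"ty":0.002,"tz":0.015,"ax":0.2,"ay":0.6,"az":-0.1,"jaw":0},
    {"tx":0.002,"ty":0.001,"tz":0.015,"ax":0.1,"ay":0.4,"az":-0.1,"jaw":0},
    {"tx":0.001,"ty":0,"tz":0.01,"ax":0.1,"ay":0.2,"az":0,"jaw":0},
    {"tx":0,"ty":0,"tz":0,"ax":0,"ay":0,"az":0,"jaw":0},
    {"tx":0,"ty":0,"tz":0,"ax":0,"ay":0,"az":0,"jaw":0}
  ]
}}

```text
time: 5.3
tool_pos: [0.468, 0.3087, 0.0232]
tool_rot: [0.006, -0.057, 0.998, 0.001]
contact_force: [0.4, 0.4, -0.1]
gripper_width: 0.995
```

Run:
```python
from h import *
st()
p,R=plan([.463,.3092,.012],down(np.pi+.117),vm=.025)
```

```text
t 5.30 p [0.468  0.3087 0.0232] yaw -3.0284 zaxis [ 0.012  0.003 -1.   ] F [ 0.35  0.42 -0.13] T [0.07 0.   0.01] w 0.995
q [ 0.452  0.117  1.918 -0.003  1.094 -1.231]
1 rows
[{"tx": 0.005, "ty": 0.001, "tz": 0.0111, "ax": 0.1, "ay": 0.7, "az": -0.2, "jaw": 0}]
```

Emit:
{"fn": "move_arm", "kwargs": {
  "rows": [
    {"tx":0.003,"ty":0.001,"tz":0.006,"ax":0.1,"ay":0.4,"az":-0.1,"jaw":0},
    {"tx":0.003,"ty":0,"tz":0.005,"ax":0.1,"ay":0.4,"az":-0.1,"jaw":0},
    {"tx":0,"ty":0,"tz":0,"ax":0,"ay":0,"az":0,"jaw":0},
    {"tx":0,"ty":0,"tz":0,"ax":0,"ay":0,"az":0,"jaw":0},
    {"tx":0,"ty":0,"tz":0,"ax":0,"ay":0,"az":0,"jaw":0}
  ]
}}

```text
time: 5.8
tool_pos: [0.4628, 0.3101, 0.0132]
tool_rot: [0.0, -0.059, 0.998, -0.0]
contact_force: [-0.0, -0.6, 0.1]
gripper_width: 1.0
```

Run:
```python
from h import *
st()
p,R=plan([.463,.3092,.012],down(np.pi+.117),vm=.025)
```

```text
t 5.80 p [0.4628 0.3101 0.0132] yaw -3.0240 zaxis [ 0.001 -0.001 -1.   ] F [-0.04 -0.62  0.12] T [-0.    0.04 -0.03] w 1.000
q [ 4.570e-01  1.330e-01  1.921e+00 -1.000e-03  1.088e+00 -1.231e+00]
1 rows
[{"tx": -0.0001, "ty": -0.0009, "tz": 0.0012, "ax": -0.1, "ay": 0.0, "az": 0.0, "jaw": 0}]
```

Emit:
{"fn": "move_arm", "kwargs": {
  "rows": [
    {"tx":0,"ty":-0.001,"tz":0,"ax":0,"ay":0,"az":0,"jaw":150},
    {"tx":0,"ty":0,"tz":0,"ax":0,"ay":0,"az":0,"jaw":255},
    {"tx":0,"ty":0,"tz":0,"ax":0,"ay":0,"az":0,"jaw":255},
    {"tx":0,"ty":0,"tz":0,"ax":0,"ay":0,"az":0,"jaw":255},
    {"tx":0,"ty":0,"tz":0,"ax":0,"ay":0,"az":0,"jaw":255},
    {"tx":0,"ty":0,"tz":0,"ax":0,"ay":0,"az":0,"jaw":255},
    {"tx":0,"ty":0,"tz":0,"ax":0,"ay":0,"az":0,"jaw":255},
    {"tx":0,"ty":0,"tz":0,"ax":0,"ay":0,"az":0,"jaw":255},
    {"tx":0,"ty":0,"tz":0,"ax":0,"ay":0,"az":0,"jaw":255},
    {"tx":0,"ty":0,"tz":0,"ax":0,"ay":0,"az":0,"jaw":255}
  ]
}}

```text
time: 6.8
tool_pos: [0.4637, 0.3091, 0.014]
tool_rot: [0.001, -0.059, 0.998, -0.0]
contact_force: [0.1, -0.2, 0.3]
gripper_width: 0.297
```

Run:
```python
from h import *
st()
f=grab("wrist","pics/w4.png")
```

```text
t 6.80 p [0.4637 0.3091 0.014 ] yaw -3.0241 zaxis [ 0.002 -0.    -1.   ] F [ 0.06 -0.21  0.25] T [-0.08 -0.01  0.  ] w 0.297
q [ 4.550e-01  1.310e-01  1.921e+00 -1.000e-03  1.088e+00 -1.233e+00]
```

View pics/w4.png

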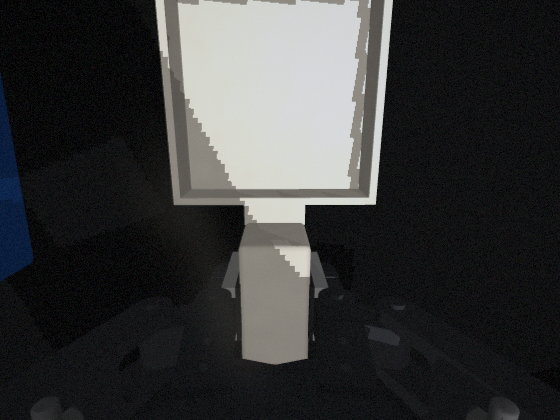

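Run:
```python
from h import *
np.set_printoptions(precision=4,suppress=True)
f=load("wrist")
a=onz(f,174,203.5,.022);b=onz(f,376.5,203,.022);print(a,b,np.linalg.norm(a-b)); m=(a+b)/2
n=(b-a)[:2];yaw=np.arctan2(n[1],n[0])-np.pi/2;print("yaw",yaw)
print("origin",m[:2]+.032*np.array([np.cos(yaw),np.sin(yaw)]))
a=onz(f,241.5,248,.05);b=onz(f,308.5,248,.05);print("neck",a,b,np.linalg.norm(a-b),((a+b)/2)[:2]+.024*np.array([np.cos(yaw),np.sin(yaw)]))
```

```text
[0.4363 0.2639 0.022 ] [0.4259 0.3504 0.022 ] 0.0871666469432953
yaw 0.11983394901774047
origin [0.4629 0.311 ]
neck [0.4417 0.2963 0.05  ] [0.439 0.32  0.05 ] 0.023819776322326777 [0.4642 0.311 ]
```

Run:
```python
from h import *
p,R=plan([.4637,.3091,.1265],down(np.pi+.117),vm=.03,jaw=255)
plan([.570,.1073+.0008,.1265],down(np.pi-.022),p0=p,R0=R,vm=.03,jaw=255)
```

```text
4 rows
[{"tx": -0.0001, "ty": -0.0, "tz": -0.0281, "ax": -0.0, "ay": 0.0, "az": 0.0, "jaw": 255}, {"tx": -0.0, "ty": -0.0, "tz": -0.0281, "ax": -0.0, "ay": 0.0, "az": 0.0, "jaw": 255}, {"tx": -0.0, "ty": -0.0, "tz": -0.0281, "ax": -0.0, "ay": 0.0, "az": 0.0, "jaw": 255}, {"tx": -0.0, "ty": -0.0, "tz": -0.0281, "ax": -0.0, "ay": 0.0, "az": 0.0, "jaw": 255}]
8 rows
[{"tx": -0.0103, "ty": -0.0265, "tz": 0.0, "ax": 0.0, "ay": 0.0, "az": 1.0, "jaw": 255}, {"tx": -0.0107, "ty": -0.0263, "tz": 0.0, "ax": 0.0, "ay": 0.0, "az": 1.0, "jaw": 255}, {"tx": -0.0112, "ty": -0.0261, "tz": 0.0, "ax": 0.0, "ay": 0.0, "az": 1.0, "jaw": 255}, {"tx": -0.0116, "ty": -0.0259, "tz": 0.0, "ax": 0.0, "ay": 0.0, "az": 1.0, "jaw": 255}, {"tx": -0.0121, "ty": -0.0257, "tz": 0.0, "ax": 0.0, "ay": 0.0, "az": 1.0, "jaw": 255}, {"tx": -0.0125, "ty": -0.0255, "tz": 0.0, "ax": 0.0, "ay": 0.0, "az": 1.0, "jaw": 255}, {"tx": -0.013, "ty": -0.0253, "tz": 0.0, "ax": 0.0, "ay": 0.0, "az": 1.0, "jaw": 255}, {"tx": -0.0134, "ty": -0.0251, "tz": 0.0, "ax": 0.0, "ay": 0.0, "az": 1.0, "jaw": 255}]
```

Emit:
{"fn": "move_arm", "kwargs": {
  "rows": [
    {"tx":0,"ty":0,"tz":-0.015,"ax":0,"ay":0,"az":0,"jaw":255},
    {"tx":0,"ty":0,"tz":-0.024,"ax":0,"ay":0,"az":0,"jaw":255},
    {"tx":0,"ty":0,"tz":-0.028,"ax":0,"ay":0,"az":0,"jaw":255},
    {"tx":0,"ty":0,"tz":-0.028,"ax":0,"ay":0,"az":0,"jaw":255},
    {"tx":0,"ty":0,"tz":-0.018,"ax":0,"ay":0,"az":0,"jaw":255},
    {"tx":0,"ty":0,"tz":0,"ax":0,"ay":0,"az":0,"jaw":255},
    {"tx":0,"ty":0,"tz":0,"ax":0,"ay":0,"az":0,"jaw":255}
  ]
}}

```text
time: 7.55
tool_pos: [0.4592, 0.3075, 0.1292]
tool_rot: [-0.003, -0.059, 0.998, -0.002]
contact_force: [-0.3, -0.2, -3.5]
gripper_width: 0.297
```

Run:
```python
from h import *
st()
f=grab("wrist","pics/w5.png")
plan([.570,.1073+.0008,.1265],down(np.pi-.022),vm=.03,jaw=255)
```

```text
t 7.55 p [0.4592 0.3075 0.1292] yaw -3.0242 zaxis [-0.007 -0.004 -1.   ] F [-0.26 -0.17 -3.54] T [-0.   -0.07 -0.01] w 0.297
q [ 0.456 -0.029  1.871 -0.     1.307 -1.232]
8 rows
[{"tx": -0.0108, "ty": -0.0264, "tz": 0.0003, "ax": -0.0, "ay": -0.0, "az": 1.0, "jaw": 255}, {"tx": -0.0113, "ty": -0.0262, "tz": 0.0003, "ax": -0.0, "ay": -0.0, "az": 1.0, "jaw": 255}, {"tx": -0.0117, "ty": -0.026, "tz": 0.0003, "ax": -0.0, "ay": -0.0, "az": 1.0, "jaw": 255}, {"tx": -0.0122, "ty": -0.0258, "tz": 0.0003, "ax": -0.0, "ay": -0.0, "az": 1.0, "jaw": 255}, {"tx": -0.0126, "ty": -0.0256, "tz": 0.0003, "ax": -0.0, "ay": -0.0, "az": 1.0, "jaw": 255}, {"tx": -0.0131, "ty": -0.0253, "tz": 0.0003, "ax": -0.0, "ay": -0.0, "az": 1.0, "jaw": 255}, {"tx": -0.0135, "ty": -0.0251, "tz": 0.0003, "ax": -0.0, "ay": -0.0, "az": 1.0, "jaw": 255}, {"tx": -0.014, "ty": -0.0249, "tz": 0.0003, "ax": -0.0, "ay": -0.0, "az": 1.0, "jaw": 255}]
```

View pics/w5.png

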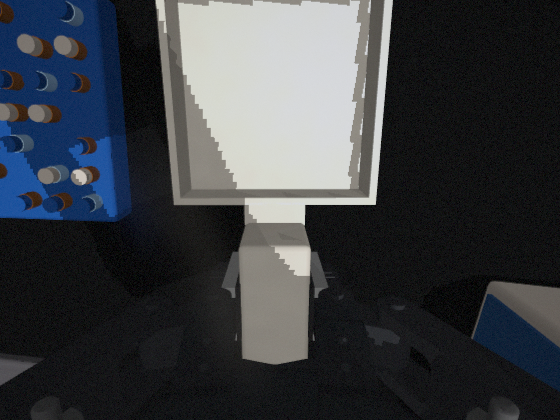

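Emit:
{"fn": "move_arm", "kwargs": {
  "rows": [
    {"tx":-0.006,"ty":-0.013,"tz":0,"ax":0,"ay":0,"az":0.5,"jaw":255},
    {"tx":-0.011,"ty":-0.026,"tz":0,"ax":0,"ay":0,"az":1.0,"jaw":255},
    {"tx":-0.012,"ty":-0.026,"tz":0,"ax":0,"ay":0,"az":1.0,"jaw":255},
    {"tx":-0.012,"ty":-0.026,"tz":0,"ax":0,"ay":0,"az":1.0,"jaw":255},
    {"tx":-0.012,"ty":-0.026,"tz":0,"ax":0,"ay":0,"az":1.0,"jaw":255},
    {"tx":-0.012,"ty":-0.025,"tz":0,"ax":0,"ay":0,"az":1.0,"jaw":255},
    {"tx":-0.012,"ty":-0.025,"tz":0,"ax":0,"ay":0,"az":1.0,"jaw":255},
    {"tx":-0.01,"ty":-0.015,"tz":0,"ax":0,"ay":0,"az":0.7,"jaw":255},
    {"tx":-0.006,"ty":-0.006,"tz":0,"ax":0,"ay":0,"az":0.4,"jaw":255},
    {"tx":0,"ty":0,"tz":0,"ax":0,"ay":0,"az":0,"jaw":255},
    {"tx":0,"ty":0,"tz":0,"ax":0,"ay":0,"az":0,"jaw":255}
  ]
}}

```text
time: 8.7
tool_pos: [0.559, 0.1101, 0.1111]
tool_rot: [-0.017, 0.012, 1.0, -0.006]
contact_force: [0.2, 0.8, -3.2]
gripper_width: 0.295
```

Run:
```python
from h import *
st()
f=grab("scene","pics/s1.png");g=grab("top")
a=f["color"][90:300,250:390,::-1]; b=g["color"][130:250,190:330,::-1]
cv2.imwrite("pics/s1c.png",np.hstack([cv2.resize(a,(400,600),interpolation=cv2.INTER_CUBIC),cv2.resize(b,(400,343),interpolation=cv2.INTER_CUBIC) if 0 else cv2.copyMakeBorder(cv2.resize(b,(400,343),interpolation=cv2.INTER_CUBIC),0,257,0,0,cv2.BORDER_CONSTANT)]))
plan([.575,.1073+.0008,.1265],down(np.pi-.022),vm=.03,jaw=255)
```

```text
t 8.70 p [0.559  0.1101 0.1111] yaw 3.1174 zaxis [-0.034 -0.011 -0.999] F [ 0.19  0.78 -3.15] T [-0.01 -0.08  0.04] w 0.295
q [ 0.068  0.05   1.824 -0.009  1.302 -1.476]
1 rows
[{"tx": -0.0156, "ty": -0.0023, "tz": -0.0156, "ax": -0.7, "ay": -1.9, "az": -0.1, "jaw": 255}]
```

View pics/s1c.png

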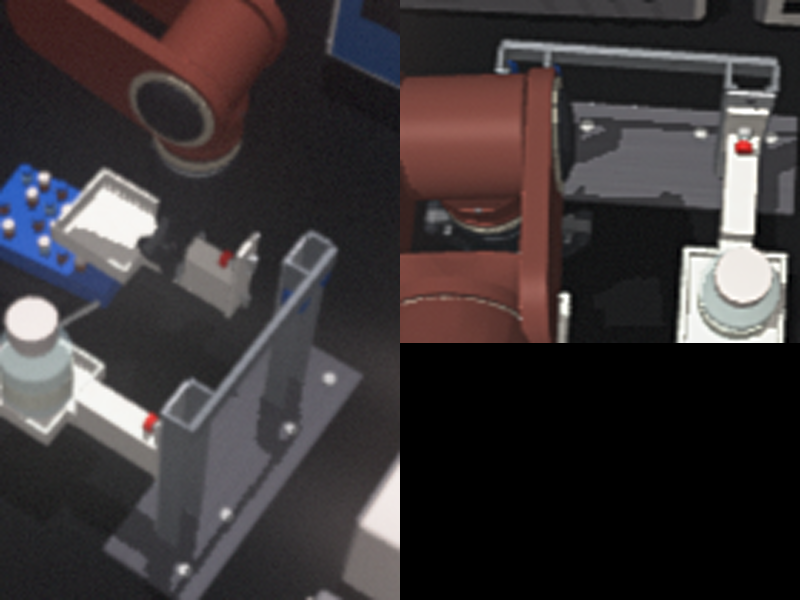

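Emit:
{"fn": "move_arm", "kwargs": {
  "rows": [
    {"tx":-0.005,"ty":-0.001,"tz":-0.006,"ax":-0.3,"ay":-0.8,"az":0,"jaw":255},
    {"tx":-0.005,"ty":-0.001,"tz":-0.006,"ax":-0.3,"ay":-0.8,"az":0,"jaw":255},
    {"tx":-0.004,"ty":0,"tz":-0.004,"ax":-0.1,"ay":-0.3,"az":0,"jaw":255},
    {"tx":0,"ty":0,"tz":0,"ax":0,"ay":0,"az":0,"jaw":255},
    {"tx":0,"ty":0,"tz":0,"ax":0,"ay":0,"az":0,"jaw":255}
  ]
}}

```text
time: 9.3
tool_pos: [0.5741, 0.1106, 0.1298]
tool_rot: [0.003, 0.01, 1.0, 0.001]
contact_force: [-0.1, 0.4, -3.6]
gripper_width: 0.298
```

```bash
cat > go.py <<'E'
from h import *
import sys
st(); x,y,z=map(float,sys.argv[1:4]); vm=float(sys.argv[4]) if len(sys.argv)>4 else .004
yaw=float(sys.argv[5]) if len(sys.argv)>5 else -.022
p,R=cur(); print("err",np.round((np.array([x,y,z])-p)*1000,2),"tooldp",np.round(R.inv().apply(np.array([x,y,z])-p)*1000,2),"rot",np.round(np.degrees((R.inv()*down(np.pi+yaw)).as_rotvec()),2))
E
python3 go.py .575 .108 .1265
```

```text
t 9.30 p [0.5741 0.1106 0.1298] yaw 3.1225 zaxis [ 0.005  0.002 -1.   ] F [-0.12  0.37 -3.59] T [-0.04 -0.04  0.  ] w 0.298
q [ 0.062  0.038  1.803  0.002  1.296 -1.49 ]
err [ 0.85 -2.65 -3.35] tooldp [-0.88 -2.64  3.35] rot [0.11 0.3  0.17]
```

Emit:
{"fn": "move_arm", "kwargs": {
  "rows": [
    {"tx":-0.001,"ty":-0.0025,"tz":0.003,"ax":0.1,"ay":0.3,"az":0.2,"jaw":255},
    {"tx":0,"ty":0,"tz":0,"ax":0,"ay":0,"az":0,"jaw":255},
    {"tx":0,"ty":0,"tz":0,"ax":0,"ay":0,"az":0,"jaw":255}
  ]
}}

```text
time: 9.6
tool_pos: [0.575, 0.108, 0.1264]
tool_rot: [-0.0, 0.011, 1.0, 0.0]
contact_force: [-0.0, -0.2, -3.2]
gripper_width: 0.3
```

```bash
python3 go.py .585 .108 .1265
```

```text
t 9.60 p [0.575  0.108  0.1264] yaw 3.1188 zaxis [-0.001  0.    -1.   ] F [-0.02 -0.22 -3.17] T [ 0.02 -0.06 -0.01] w 0.300
q [ 0.058  0.046  1.8    0.     1.296 -1.49 ]
err [10.    0.01  0.11] tooldp [-10.     0.24  -0.12] rot [ 0.   -0.05 -0.04]
```

Emit:
{"fn": "move_arm", "kwargs": {
  "rows": [
    {"tx":-0.004,"ty":0,"tz":0,"ax":0,"ay":0,"az":0,"jaw":255},
    {"tx":-0.004,"ty":0,"tz":0,"ax":0,"ay":0,"az":0,"jaw":255},
    {"tx":-0.004,"ty":0,"tz":0,"ax":0,"ay":0,"az":0,"jaw":255},
    {"tx":-0.003,"ty":0,"tz":0,"ax":0,"ay":0,"az":0,"jaw":255},
    {"tx":0,"ty":0,"tz":0,"ax":0,"ay":0,"az":0,"jaw":255},
    {"tx":0,"ty":0,"tz":0,"ax":0,"ay":0,"az":0,"jaw":255}
  ]
}}

```text
time: 10.2
tool_pos: [0.5913, 0.1075, 0.1256]
tool_rot: [-0.001, 0.011, 1.0, -0.0]
contact_force: [-0.5, 0.2, -3.8]
gripper_width: 0.3
```

```bash
python3 go.py .594 .1076 .1265
```

```text
t 10.20 p [0.5913 0.1075 0.1256] yaw 3.1187 zaxis [-0.002  0.    -1.   ] F [-0.48  0.18 -3.76] T [ 0.04 -0.    0.  ] w 0.300
q [ 0.056  0.084  1.761  0.     1.298 -1.492]
err [2.72 0.09 0.9 ] tooldp [-2.71  0.15 -0.9 ] rot [-0.   -0.12 -0.05]
```

Emit:
{"fn": "move_arm", "kwargs": {
  "rows": [
    {"tx":-0.0015,"ty":0,"tz":-0.001,"ax":0,"ay":-0.1,"az":0,"jaw":255},
    {"tx":-0.0015,"ty":0,"tz":0,"ax":0,"ay":0,"az":0,"jaw":255},
    {"tx":-0.001,"ty":0,"tz":0,"ax":0,"ay":0,"az":0,"jaw":255},
    {"tx":-0.001,"ty":0,"tz":0,"ax":0,"ay":0,"az":0,"jaw":255},
    {"tx":0,"ty":0,"tz":0,"ax":0,"ay":0,"az":0,"jaw":255}
  ]
}}

```text
time: 10.7
tool_pos: [0.5964, 0.1074, 0.1267]
tool_rot: [-0.0, 0.011, 1.0, -0.0]
contact_force: [-0.6, 0.0, -2.3]
gripper_width: 0.293
```

```bash
python3 go.py .598 .1076 .1265
```

```text
t 10.70 p [0.5964 0.1074 0.1267] yaw 3.1188 zaxis [-0. -0. -1.] F [-0.57  0.02 -2.31] T [-0.04 -0.07  0.08] w 0.293
q [ 0.055  0.094  1.75  -0.     1.299 -1.493]
err [ 1.58  0.18 -0.22] tooldp [-1.57  0.21  0.22] rot [-0.   -0.02 -0.05]
```

Now I'll feel forward in 1 mm steps.

Emit:
{"fn": "move_arm", "kwargs": {
  "rows": [
    {"tx":-0.001,"ty":0,"tz":0,"ax":0,"ay":0,"az":0,"jaw":255},
    {"tx":-0.001,"ty":0,"tz":0,"ax":0,"ay":0,"az":0,"jaw":255},
    {"tx":0,"ty":0,"tz":0,"ax":0,"ay":0,"az":0,"jaw":255}
  ]
}}

```text
time: 11.0
tool_pos: [0.5964, 0.1074, 0.1266]
tool_rot: [-0.003, 0.011, 1.0, -0.0]
contact_force: [-1.3, -0.4, -1.5]
gripper_width: 0.293
```

```bash
python3 go.py .600 .1076 .1265
```

```text
t 11.00 p [0.5964 0.1074 0.1266] yaw 3.1190 zaxis [-0.006 -0.    -1.   ] F [-1.32 -0.41 -1.47] T [-0.05 -0.01 -0.02] w 0.293
q [ 0.055  0.097  1.746  0.     1.305 -1.493]
err [ 3.64  0.16 -0.15] tooldp [-3.64  0.24  0.12] rot [-0.03 -0.36 -0.04]
```

Emit:
{"fn": "move_arm", "kwargs": {
  "rows": [
    {"tx":0.001,"ty":0,"tz":-0.001,"ax":0,"ay":-0.3,"az":0,"jaw":255},
    {"tx":0,"ty":0,"tz":0,"ax":0,"ay":0,"az":0,"jaw":255},
    {"tx":-0.002,"ty":0,"tz":0,"ax":0,"ay":0,"az":0,"jaw":255},
    {"tx":-0.002,"ty":0,"tz":0,"ax":0,"ay":0,"az":0,"jaw":255}
  ]
}}

```text
time: 11.4
tool_pos: [0.5967, 0.1075, 0.1273]
tool_rot: [-0.004, 0.011, 1.0, -0.0]
contact_force: [-12.8, -0.7, 3.0]
gripper_width: 0.296
```

```bash
python3 go.py .600 .1076 .1265
```

```text
t 11.40 p [0.5967 0.1075 0.1273] yaw 3.1191 zaxis [-0.008 -0.001 -1.   ] F [-12.81  -0.66   2.99] T [-0.05  1.24 -0.13] w 0.296
q [ 0.056  0.099  1.743 -0.     1.308 -1.493]
err [ 3.35  0.1  -0.84] tooldp [-3.35  0.18  0.82] rot [-0.05 -0.47 -0.03]
```

Emit:
{"fn": "move_arm", "kwargs": {
  "rows": [
    {"tx":0.001,"ty":0,"tz":-0.001,"ax":0,"ay":-0.3,"az":0,"jaw":255},
    {"tx":0,"ty":0,"tz":-0.001,"ax":0,"ay":-0.2,"az":0,"jaw":255},
    {"tx":-0.002,"ty":0,"tz":0,"ax":0,"ay":0,"az":0,"jaw":255},
    {"tx":-0.002,"ty":0,"tz":0,"ax":0,"ay":0,"az":0,"jaw":255}
  ]
}}

```text
time: 11.8
tool_pos: [0.5966, 0.1076, 0.1292]
tool_rot: [-0.004, 0.011, 1.0, -0.0]
contact_force: [-14.2, 1.1, 3.8]
gripper_width: 0.297
```

```bash
python3 go.py .600 .1076 .1265
```

```text
t 11.80 p [0.5966 0.1076 0.1292] yaw 3.1194 zaxis [-0.009 -0.001 -1.   ] F [-14.23   1.13   3.79] T [0.12 1.49 0.03] w 0.297
q [ 0.056  0.097  1.742 -0.     1.312 -1.493]
err [ 3.42 -0.04 -2.66] tooldp [-3.44  0.04  2.63] rot [-0.06 -0.49 -0.01]
```

Emit:
{"fn": "move_arm", "kwargs": {
  "rows": [
    {"tx":0.001,"ty":-0.001,"tz":0.001,"ax":0,"ay":-0.3,"az":0,"jaw":255},
    {"tx":0,"ty":-0.0005,"tz":0.001,"ax":0,"ay":-0.2,"az":0,"jaw":255},
    {"tx":-0.002,"ty":0,"tz":0,"ax":0,"ay":0,"az":0,"jaw":255},
    {"tx":-0.002,"ty":0,"tz":0,"ax":0,"ay":0,"az":0,"jaw":255}
  ]
}}

```text
time: 12.2
tool_pos: [0.5967, 0.1063, 0.127]
tool_rot: [-0.004, 0.011, 1.0, -0.0]
contact_force: [-13.5, -0.4, 4.2]
gripper_width: 0.3
```

```bash
python3 go.py .600 .1076 .1265
```

```text
t 12.20 p [0.5967 0.1063 0.127 ] yaw 3.1195 zaxis [-0.009 -0.001 -1.   ] F [-13.46  -0.44   4.16] T [ 0.08  1.35 -0.05] w 0.300
q [ 0.054  0.099  1.743 -0.     1.308 -1.495]
err [ 3.28  1.26 -0.54] tooldp [-3.25  1.33  0.51] rot [-0.05 -0.5  -0.  ]
```

Try the other side, y ≈ .1090.

Emit:
{"fn": "move_arm", "kwargs": {
  "rows": [
    {"tx":0.001,"ty":0.0015,"tz":0,"ax":0,"ay":-0.3,"az":0,"jaw":255},
    {"tx":0,"ty":0.0013,"tz":0,"ax":0,"ay":-0.2,"az":0,"jaw":255},
    {"tx":-0.002,"ty":0,"tz":0,"ax":0,"ay":0,"az":0,"jaw":255},
    {"tx":-0.002,"ty":0,"tz":0,"ax":0,"ay":0,"az":0,"jaw":255}
  ]
}}

```text
time: 12.6
tool_pos: [0.5967, 0.1092, 0.1271]
tool_rot: [-0.005, 0.011, 1.0, -0.001]
contact_force: [-15.1, -1.2, 6.9]
gripper_width: 0.296
```

```bash
python3 go.py .600 .1076 .1265
```

```text
t 12.60 p [0.5967 0.1092 0.1271] yaw 3.1195 zaxis [-0.01  -0.001 -1.   ] F [-15.07  -1.21   6.91] T [-0.14  1.54 -0.09] w 0.296
q [ 5.900e-02  1.010e-01  1.741e+00 -1.000e-03  1.309e+00 -1.490e+00]
err [ 3.33 -1.61 -0.59] tooldp [-3.37 -1.53  0.56] rot [-0.09 -0.56 -0.  ]
```

Emit:
{"fn": "move_arm", "kwargs": {
  "rows": [
    {"tx":0.001,"ty":-0.0014,"tz":-0.001,"ax":0,"ay":-0.5,"az":0,"jaw":255},
    {"tx":0,"ty":0,"tz":0,"ax":0,"ay":0,"az":0,"jaw":255},
    {"tx":-0.0015,"ty":0,"tz":0.0005,"ax":0,"ay":0,"az":0,"jaw":255},
    {"tx":-0.0015,"ty":0,"tz":0.001,"ax":0,"ay":0,"az":0,"jaw":255},
    {"tx":-0.0015,"ty":0,"tz":0.001,"ax":0,"ay":0,"az":0,"jaw":255},
    {"tx":-0.0015,"ty":0,"tz":0.001,"ax":0,"ay":0,"az":0,"jaw":255},
    {"tx":-0.0015,"ty":0,"tz":0.001,"ax":0,"ay":0,"az":0,"jaw":255},
    {"tx":-0.0015,"ty":0,"tz":0.001,"ax":0,"ay":0,"az":0,"jaw":255}
  ]
}}

```text
time: 13.4
tool_pos: [0.5968, 0.1082, 0.1257]
tool_rot: [-0.013, 0.011, 1.0, -0.001]
contact_force: [-12.4, -0.6, 5.5]
gripper_width: 0.295
```

```bash
python3 go.py .600 .1076 .1265
```

```text
t 13.40 p [0.5968 0.1082 0.1257] yaw 3.1200 zaxis [-0.026 -0.002 -1.   ] F [-12.4   -0.59   5.46] T [-0.14  1.08 -0.03] w 0.295
q [ 5.700e-02  1.120e-01  1.732e+00 -1.000e-03  1.324e+00 -1.492e+00]
err [ 3.23 -0.55  0.76] tooldp [-3.22 -0.49 -0.84] rot [-0.17 -1.49  0.03]
```

Run:
```python
from h import *
f=grab("wrist","pics/w6.png"); s=grab("scene")
a=s["color"][120:260,270:390,::-1]
cv2.imwrite("pics/s2c.png",cv2.resize(a,None,fx=5,fy=4.2,interpolation=cv2.INTER_CUBIC))
```

```text
(no output)
```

View pics/w6.png

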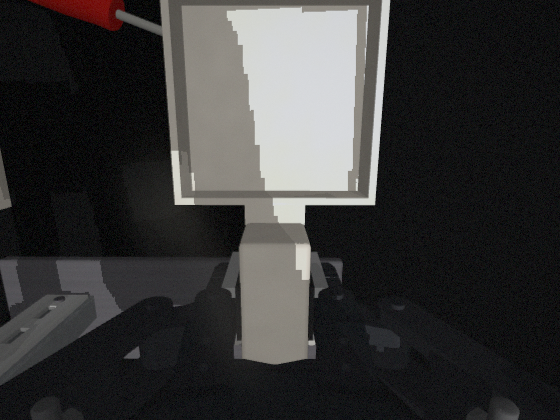

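View pics/s2c.png

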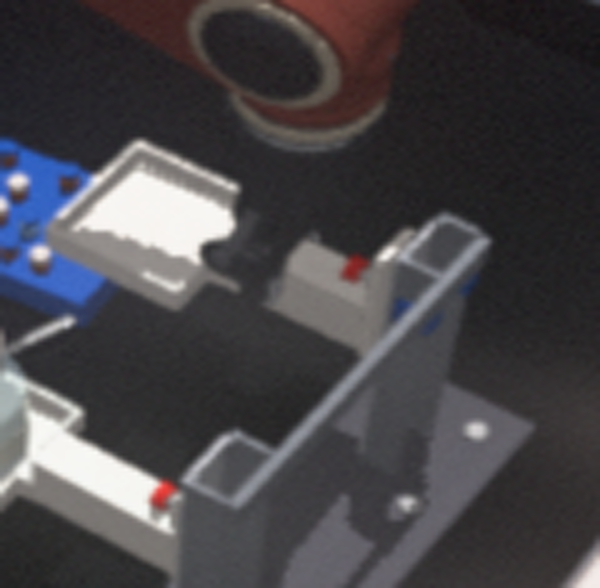

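Run:
```python
import cv2,numpy as np
for n in("w4","w5","w6"):
    g=cv2.imread(f"pics/{n}.png",0).astype(float)
    for c0,c1 in((195,235),(250,300)):
        p=g[:,c0:c1].mean(1); d=np.diff(p); idx=[(i,int(d[i])) for i in range(0,380) if abs(d[i])>9]; print(n,c0,idx[:30])
    p=g[60:80,:].mean(0);d=np.diff(p);print([(i,int(d[i])) for i in range(140,420) if abs(d[i])>12])
```

```text
w4 195 [(0, 16), (1, 16), (2, 13), (188, -20), (197, 21), (204, -82), (205, -26)]
w4 250 [(0, 12), (1, 12), (2, 13), (3, 12), (188, -69), (189, -27), (196, 27), (197, 65), (198, 16), (222, -85), (244, 11), (245, 21), (246, 14), (359, -9), (360, -21), (361, -23), (362, -23), (363, -22)]
[(159, 13), (160, 46), (161, 51), (162, 13), (167, 21), (168, -32), (169, -29), (181, 42), (182, 46), (355, -22), (356, -23), (357, -21), (365, -39), (366, -25), (377, 28), (378, 66), (379, 31), (385, -26), (386, -108), (387, -61)]
w5 195 [(0, 11), (1, 16), (2, 14), (4, 13), (172, -9), (188, -16), (189, -11), (197, 19), (203, -9), (204, -83), (205, -26)]
w5 250 [(0, 13), (1, 12), (2, 13), (3, 13), (4, 11), (188, -68), (189, -27), (196, 26), (197, 65), (198, 16), (222, -85), (244, 14), (245, 18), (246, 12), (359, -9), (360, -21), (361, -23), (362, -22), (363, -22)]
[(160, 39), (161, 56), (162, 20), (168, -14), (169, -26), (181, 39), (182, 44), (186, 15), (355, -12), (356, -22), (357, -21), (365, -32), (366, -22), (377, 29), (378, 65), (379, 29), (385, -31), (386, -110), (387, -53)]
w6 195 [(4, 19), (5, 29), (10, 11), (189, -10), (190, -21), (197, 22), (203, -9), (204, -87), (205, -23)]
w6 250 [(4, 20), (5, 29), (7, 30), (8, 25), (189, -22), (190, -59), (196, 17), (197, 46), (198, 12), (222, -45), (223, -13), (242, 12), (243, 11), (359, -9), (360, -21), (361, -23), (362, -23), (363, -23)]
[(163, 31), (164, 62), (165, 30), (172, -30), (184, 29), (185, 16), (242, 25), (243, 20), (247, 17), (354, -18), (355, -55), (364, -39), (365, -20), (375, 20), (376, 64), (377, 40), (383, -24), (384, -115), (385, -57)]
```

Emit:
{"fn": "move_arm", "kwargs": {
  "rows": [
    {"tx":-0.001,"ty":-0.0005,"tz":-0.0005,"ax":0,"ay":-0.7,"az":0,"jaw":255},
    {"tx":-0.001,"ty":0,"tz":-0.001,"ax":0,"ay":-0.7,"az":0,"jaw":255},
    {"tx":-0.0012,"ty":0,"tz":-0.001,"ax":0,"ay":-0.5,"az":0,"jaw":255},
    {"tx":-0.0012,"ty":0,"tz":-0.001,"ax":0,"ay":-0.4,"az":0,"jaw":255},
    {"tx":-0.0012,"ty":0,"tz":-0.001,"ax":0,"ay":-0.4,"az":0,"jaw":255},
    {"tx":-0.0012,"ty":0,"tz":-0.001,"ax":0,"ay":-0.4,"az":0,"jaw":255},
    {"tx":-0.0012,"ty":0,"tz":-0.001,"ax":0,"ay":-0.4,"az":0,"jaw":255}
  ]
}}

```text
time: 14.2
tool_pos: [0.5968, 0.1078, 0.1245]
tool_rot: [0.007, 0.011, 1.0, -0.002]
contact_force: [-5.0, -0.7, -7.7]
gripper_width: 0.292
```

```bash
python3 go.py .600 .1076 .1265
```

```text
t 14.20 p [0.5968 0.1078 0.1245] yaw 3.1206 zaxis [ 0.014 -0.004 -1.   ] F [-4.99 -0.7  -7.74] T [ 0.07  1.06 -0.  ] w 0.292
q [ 0.058  0.089  1.759 -0.005  1.281 -1.49 ]
err [ 3.16 -0.17  2.02] tooldp [-3.19 -0.11 -1.97] rot [-0.19  0.79  0.05]
```

```bash
cat > rim.py <<'E'
from h import *
def prof(g):
    for c0,c1 in((195,235),(250,300)):
        p=g[:,c0:c1].mean(1); d=np.diff(p); print(c0,[(i,int(d[i])) for i in range(0,260) if abs(d[i])>11])
    p=g[60:80,:].mean(0);d=np.diff(p);print([(i,int(d[i])) for i in range(140,420) if abs(d[i])>25])
import sys
f=grab("wrist","pics/%s.png"%sys.argv[1]); prof(cv2.cvtColor(f["color"],cv2.COLOR_RGB2GRAY).astype(float))
E
python3 rim.py w7
```

```text
195 [(2, 19), (3, 29), (189, -26), (197, 25), (204, -117), (251, 15)]
250 [(2, 20), (3, 29), (5, 18), (6, 30), (7, 19), (189, -53), (190, -20), (196, 15), (197, 40), (198, 11), (222, -60)]
[(162, 26), (163, 62), (164, 36), (171, -29), (184, 26), (246, 55), (354, -56), (363, 43), (364, -49), (365, -58), (376, 39), (377, 65), (384, -61), (385, -110)]
```

View pics/w7.png

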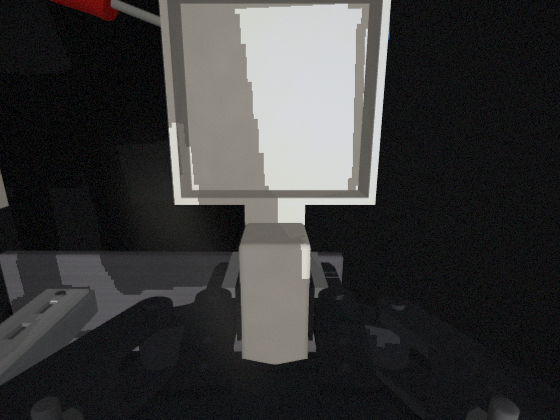

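Emit:
{"fn": "move_arm", "kwargs": {
  "rows": [
    {"tx":0.003,"ty":0,"tz":0,"ax":0,"ay":0.5,"az":0,"jaw":255},
    {"tx":0.002,"ty":0,"tz":0,"ax":0,"ay":0.8,"az":0,"jaw":255},
    {"tx":0,"ty":0,"tz":0,"ax":0,"ay":0.9,"az":0,"jaw":255},
    {"tx":0,"ty":0,"tz":0,"ax":0,"ay":0,"az":0,"jaw":255},
    {"tx":0,"ty":0,"tz":0,"ax":0,"ay":0,"az":0,"jaw":255}
  ]
}}

```text
time: 14.75
tool_pos: [0.5962, 0.1078, 0.1282]
tool_rot: [-0.008, 0.011, 1.0, -0.001]
contact_force: [-1.6, 0.8, -3.9]
gripper_width: 0.296
```

```bash
python3 go.py .5955 .1076 .125; python3 rim.py w8
```

```text
t 14.75 p [0.5962 0.1078 0.1282] yaw 3.1201 zaxis [-0.016 -0.002 -1.   ] F [-1.65  0.81 -3.93] T [ 0.01  0.42 -0.01] w 0.296
q [ 0.057  0.102  1.738 -0.002  1.317 -1.492]
err [-0.71 -0.18 -3.16] tooldp [ 0.66 -0.18  3.17] rot [-0.16 -0.89  0.03]
195 [(3, 32), (189, -18), (190, -16), (197, 23), (204, -111)]
250 [(3, 34), (7, 31), (8, 24), (189, -36), (190, -40), (196, 15), (197, 43), (198, 11), (222, -56)]
[(163, 58), (164, 44), (171, -28), (184, 28), (244, 42), (357, -69), (364, -31), (376, 49), (377, 62), (384, -81), (385, -101)]
```

Emit:
{"fn": "move_arm", "kwargs": {
  "rows": [
    {"tx":0.004,"ty":0,"tz":0.003,"ax":0,"ay":0.3,"az":0,"jaw":255},
    {"tx":0,"ty":0,"tz":0,"ax":0,"ay":0,"az":0,"jaw":255},
    {"tx":0,"ty":0,"tz":0,"ax":0,"ay":0,"az":0,"jaw":255}
  ]
}}

```text
time: 15.1
tool_pos: [0.5935, 0.1078, 0.126]
tool_rot: [-0.008, 0.011, 1.0, -0.001]
contact_force: [0.1, -0.1, -3.5]
gripper_width: 0.294
```

```bash
python3 go.py .5935 .1076 .125; python3 rim.py w9
```

```text
t 15.10 p [0.5935 0.1078 0.126 ] yaw 3.1201 zaxis [-0.016 -0.002 -1.   ] F [ 0.07 -0.1  -3.54] T [-0.   -0.11  0.04] w 0.294
q [ 5.700e-02  9.800e-02  1.746e+00 -1.000e-03  1.314e+00 -1.492e+00]
err [ 0.05 -0.24 -0.97] tooldp [-0.07 -0.23  0.97] rot [-0.16 -0.93  0.03]
195 [(3, 26), (4, 19), (189, -17), (190, -14), (197, 22), (204, -109)]
250 [(3, 27), (4, 25), (5, 19), (6, 17), (9, 13), (10, 13), (189, -36), (190, -42), (196, 18), (197, 46), (198, 11), (222, -58), (243, 12)]
[(163, 56), (164, 49), (171, -27), (184, 30), (243, 35), (356, -58), (364, -32), (376, 50), (377, 59), (384, -88), (385, -93)]
```

Emit:
{"fn": "move_arm", "kwargs": {
  "rows": [
    {"tx":0,"ty":0,"tz":0.001,"ax":-0.1,"ay":0.7,"az":0,"jaw":255},
    {"tx":0,"ty":0,"tz":0,"ax":0,"ay":0,"az":0,"jaw":255},
    {"tx":0,"ty":0,"tz":0,"ax":0,"ay":0,"az":0,"jaw":255}
  ]
}}

```text
time: 15.45
tool_pos: [0.594, 0.1078, 0.1254]
tool_rot: [-0.014, 0.011, 1.0, -0.0]
contact_force: [-0.3, -0.5, -3.4]
gripper_width: 0.294
```

```bash
python3 go.py .5935 .1076 .125
```

```text
t 15.45 p [0.594  0.1078 0.1254] yaw 3.1200 zaxis [-0.028 -0.    -1.   ] F [-0.28 -0.46 -3.43] T [-0.02 -0.14  0.05] w 0.294
q [ 5.600e-02  1.070e-01  1.738e+00  1.000e-03  1.325e+00 -1.494e+00]
err [-0.48 -0.2  -0.41] tooldp [ 0.46 -0.21  0.42] rot [-0.04 -1.61  0.02]
```

Emit:
{"fn": "move_arm", "kwargs": {
  "rows": [
    {"tx":-0.001,"ty":-0.0002,"tz":0.0004,"ax":0,"ay":0,"az":0,"jaw":255},
    {"tx":-0.001,"ty":0,"tz":0,"ax":0,"ay":0,"az":0,"jaw":255},
    {"tx":-0.001,"ty":0,"tz":0,"ax":0,"ay":0,"az":0,"jaw":255},
    {"tx":-0.001,"ty":0,"tz":0,"ax":0,"ay":0,"az":0,"jaw":255},
    {"tx":-0.001,"ty":0,"tz":0,"ax":0,"ay":0,"az":0,"jaw":255}
  ]
}}

```text
time: 15.95
tool_pos: [0.5985, 0.1075, 0.1246]
tool_rot: [-0.015, 0.011, 1.0, -0.0]
contact_force: [-4.9, 0.0, -1.7]
gripper_width: 0.293
```

```bash
python3 go.py .5935 .1076 .125
```

```text
t 15.95 p [0.5985 0.1075 0.1246] yaw 3.1200 zaxis [-0.031 -0.    -1.   ] F [-4.86  0.01 -1.71] T [-0.02  0.4  -0.03] w 0.293
q [ 5.500e-02  1.200e-01  1.726e+00  1.000e-03  1.327e+00 -1.495e+00]
err [-4.97  0.13  0.42] tooldp [ 4.98  0.03 -0.26] rot [-0.05 -1.75  0.02]
```

Emit:
{"fn": "move_arm", "kwargs": {
  "rows": [
    {"tx":-0.002,"ty":0,"tz":0,"ax":0,"ay":0,"az":0,"jaw":255},
    {"tx":-0.002,"ty":0,"tz":0,"ax":0,"ay":0,"az":0,"jaw":255},
    {"tx":-0.002,"ty":0,"tz":0,"ax":0,"ay":0,"az":0,"jaw":255},
    {"tx":-0.0015,"ty":0,"tz":0,"ax":0,"ay":0,"az":0,"jaw":255}
  ]
}}

```text
time: 16.35
tool_pos: [0.6028, 0.1073, 0.1249]
tool_rot: [-0.02, 0.011, 1.0, -0.001]
contact_force: [-8.0, -0.4, 0.6]
gripper_width: 0.294
```

```bash
python3 go.py .5935 .1076 .125
```

```text
t 16.35 p [0.6028 0.1073 0.1249] yaw 3.1202 zaxis [-0.04  -0.001 -0.999] F [-7.95 -0.36  0.6 ] T [-0.09  0.54 -0.05] w 0.294
q [ 5.400e-02  1.350e-01  1.708e+00  1.000e-03  1.339e+00 -1.496e+00]
err [-9.31  0.25  0.1 ] tooldp [9.31 0.05 0.28] rot [-0.11 -2.31  0.04]
```

Emit:
{"fn": "move_arm", "kwargs": {
  "rows": [
    {"tx":-0.002,"ty":0,"tz":0,"ax":0,"ay":-0.3,"az":0,"jaw":255},
    {"tx":-0.002,"ty":0,"tz":0,"ax":0,"ay":-0.3,"az":0,"jaw":255},
    {"tx":-0.002,"ty":0,"tz":0,"ax":0,"ay":-0.2,"az":0,"jaw":255}
  ]
}}

```text
time: 16.65
tool_pos: [0.6045, 0.1073, 0.1245]
tool_rot: [-0.019, 0.011, 1.0, -0.001]
contact_force: [-10.0, 1.2, -0.1]
gripper_width: 0.295
```

```bash
python3 go.py .5935 .1076 .125;python3 rim.py w10
```

```text
t 16.65 p [0.6045 0.1073 0.1245] yaw 3.1204 zaxis [-0.039 -0.002 -0.999] F [-10.05   1.18  -0.07] T [ 0.08  0.87 -0.07] w 0.295
q [ 0.055  0.138  1.705 -0.     1.337 -1.495]
err [-11.03   0.31   0.51] tooldp [11.04  0.07 -0.09] rot [-0.17 -2.21  0.05]
195 [(4, 12), (5, 39), (10, 14), (11, 37), (12, 20), (21, -29), (22, -31), (190, -23), (197, 24), (204, -110)]
250 [(4, 13), (5, 40), (8, 32), (9, 24), (190, -79), (196, 14), (197, 44), (198, 11), (222, -51), (223, -12), (243, 11)]
[(164, 60), (165, 43), (172, -30), (185, 25), (244, 36), (245, 29), (356, -47), (364, -34), (376, 67), (377, 39), (383, -27), (384, -118), (385, -51)]
```

Emit:
{"fn": "move_arm", "kwargs": {
  "rows": [
    {"tx":-0.002,"ty":0,"tz":0,"ax":0,"ay":-0.3,"az":0,"jaw":255},
    {"tx":-0.0025,"ty":0,"tz":0,"ax":0,"ay":-0.3,"az":0,"jaw":255},
    {"tx":-0.002,"ty":0,"tz":0.0015,"ax":0,"ay":-0.2,"az":0,"jaw":255},
    {"tx":-0.002,"ty":0,"tz":0.002,"ax":0,"ay":-0.2,"az":0,"jaw":255}
  ]
}}

```text
time: 17.1
tool_pos: [0.6045, 0.1075, 0.1217]
tool_rot: [-0.022, 0.01, 1.0, -0.002]
contact_force: [-10.7, 0.1, 5.2]
gripper_width: 0.292
```

```bash
python3 go.py .5935 .1076 .125
```

```text
t 17.10 p [0.6045 0.1075 0.1217] yaw 3.1206 zaxis [-0.045 -0.004 -0.999] F [-10.71   0.06   5.17] T [ 0.06  1.11 -0.09] w 0.292
q [ 5.500e-02  1.450e-01  1.703e+00 -1.000e-03  1.338e+00 -1.494e+00]
err [-10.98   0.11   3.31] tooldp [11.11 -0.14 -2.81] rot [-0.26 -2.55  0.06]
```

Emit:
{"fn": "move_arm", "kwargs": {
  "rows": [
    {"tx":-0.0015,"ty":0,"tz":0.002,"ax":0.1,"ay":-0.4,"az":0,"jaw":255},
    {"tx":-0.0015,"ty":0,"tz":0.002,"ax":0.1,"ay":-0.4,"az":0,"jaw":255},
    {"tx":-0.0015,"ty":0,"tz":0.002,"ax":0,"ay":-0.3,"az":0,"jaw":255},
    {"tx":-0.0015,"ty":0,"tz":0.002,"ax":0,"ay":-0.3,"az":0,"jaw":255}
  ]
}}

```text
time: 17.5
tool_pos: [0.6045, 0.1078, 0.1145]
tool_rot: [-0.018, 0.01, 1.0, -0.004]
contact_force: [-11.3, -0.1, 10.2]
gripper_width: 0.295
```

```bash
python3 go.py .5935 .1076 .125
```

```text
t 17.50 p [0.6045 0.1078 0.1145] yaw 3.1206 zaxis [-0.036 -0.008 -0.999] F [-11.26  -0.1   10.23] T [-0.14  1.27 -0.16] w 0.295
q [ 0.058  0.148  1.713 -0.006  1.317 -1.49 ]
err [-11.01  -0.21  10.51] tooldp [ 11.37  -0.53 -10.11] rot [-0.52 -2.05  0.07]
```

Emit:
{"fn": "move_arm", "kwargs": {
  "rows": [
    {"tx":-0.001,"ty":0,"tz":0.002,"ax":-0.1,"ay":-0.2,"az":0,"jaw":255},
    {"tx":-0.001,"ty":0,"tz":0.002,"ax":-0.1,"ay":-0.2,"az":0,"jaw":255},
    {"tx":0,"ty":0,"tz":0,"ax":0,"ay":0,"az":0,"jaw":255}
  ]
}}

```text
time: 17.8
tool_pos: [0.6045, 0.1078, 0.1152]
tool_rot: [-0.017, 0.01, 1.0, -0.003]
contact_force: [0.4, -0.6, -4.5]
gripper_width: 0.297
```

```bash
python3 go.py .5935 .1076 .125; python3 rim.py w11
python3 - <<'E'
from h import *
s=grab("scene");g=grab("top")
cv2.imwrite("pics/s3c.png",cv2.resize(s["color"][120:260,270:390,::-1],None,fx=5,fy=4.2,interpolation=cv2.INTER_CUBIC))
E
```

```text
t 17.80 p [0.6045 0.1078 0.1152] yaw 3.1207 zaxis [-0.035 -0.006 -0.999] F [ 0.38 -0.57 -4.47] T [-0.04 -0.11 -0.02] w 0.297
q [ 0.057  0.146  1.713 -0.004  1.317 -1.492]
err [-11.03  -0.2    9.8 ] tooldp [11.35 -0.49 -9.41] rot [-0.39 -1.98  0.07]
195 [(4, 13), (5, 38), (7, 11), (8, 37), (9, 24), (18, -22), (19, -36), (190, -22), (197, 23), (204, -109)]
250 [(4, 11), (5, 36), (10, 25), (11, 27), (12, 12), (190, -74), (196, 17), (197, 46), (198, 11), (222, -56), (242, 12)]
[(164, 54), (165, 52), (172, -27), (185, 27), (243, 32), (355, -63), (364, -25), (376, 62), (377, 44), (384, -116), (385, -59)]
```

View pics/s3c.png

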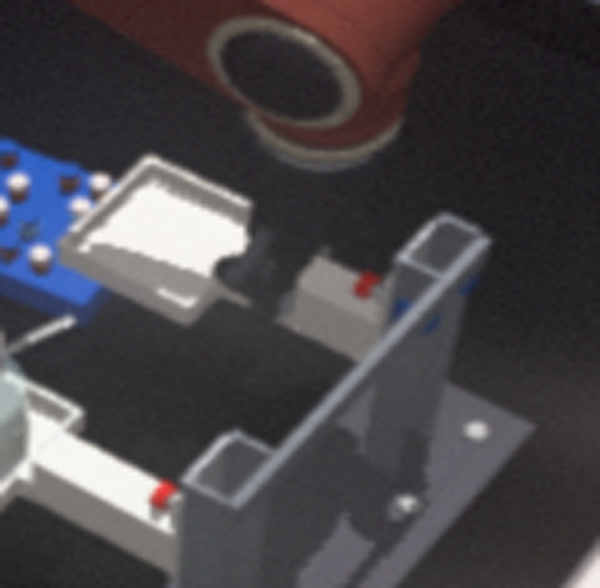

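Emit:
{"fn": "move_arm", "kwargs": {
  "rows": [
    {"tx":-0.001,"ty":0,"tz":0.002,"ax":0,"ay":0,"az":0,"jaw":255},
    {"tx":-0.001,"ty":0,"tz":0.003,"ax":0,"ay":0,"az":0,"jaw":255},
    {"tx":-0.001,"ty":0,"tz":0.003,"ax":0,"ay":-0.1,"az":0,"jaw":255}
  ]
}}

```text
time: 18.25
tool_pos: [0.6044, 0.1078, 0.1144]
tool_rot: [-0.022, 0.011, 1.0, -0.004]
contact_force: [-17.2, -1.2, 16.2]
gripper_width: 0.289
```

```bash
python3 go.py .5935 .1076 .125
```

```text
t 18.25 p [0.6044 0.1078 0.1144] yaw 3.1201 zaxis [-0.044 -0.007 -0.999] F [-17.23  -1.2   16.16] T [-0.21  1.73 -0.17] w 0.289
q [ 0.057  0.153  1.708 -0.005  1.326 -1.491]
err [-10.9   -0.22  10.55] tooldp [ 11.34  -0.53 -10.06] rot [-0.45 -2.52  0.04]
```

Emit:
{"fn": "move_arm", "kwargs": {
  "rows": [
    {"tx":0,"ty":0,"tz":0.003,"ax":0,"ay":-0.2,"az":0,"jaw":255},
    {"tx":0,"ty":0,"tz":0.0045,"ax":0,"ay":-0.2,"az":0,"jaw":255}
  ]
}}

```text
time: 18.45
tool_pos: [0.6044, 0.1079, 0.114]
tool_rot: [-0.019, 0.011, 1.0, -0.004]
contact_force: [-17.0, -1.8, 21.0]
gripper_width: 0.301
```

```bash
python3 go.py .5935 .1076 .125
```

```text
t 18.45 p [0.6044 0.1079 0.114 ] yaw 3.1197 zaxis [-0.038 -0.008 -0.999] F [-16.98  -1.78  20.98] T [-0.27  1.83 -0.23] w 0.301
q [ 0.058  0.149  1.712 -0.006  1.319 -1.49 ]
err [-10.9   -0.25  10.97] tooldp [ 11.3   -0.58 -10.55] rot [-0.48 -2.16  0.01]
```

Emit:
{"fn": "move_arm", "kwargs": {
  "rows": [
    {"tx":0,"ty":0,"tz":0,"ax":0,"ay":0,"az":0,"jaw":255},
    {"tx":0,"ty":0,"tz":0,"ax":0,"ay":0,"az":0,"jaw":220},
    {"tx":0,"ty":0,"tz":0,"ax":0,"ay":0,"az":0,"jaw":120},
    {"tx":0,"ty":0,"tz":0,"ax":0,"ay":0,"az":0,"jaw":60},
    {"tx":0,"ty":0,"tz":0,"ax":0,"ay":0,"az":0,"jaw":60},
    {"tx":0,"ty":0,"tz":0,"ax":0,"ay":0,"az":0,"jaw":60}
  ]
}}

```text
time: 19.05
tool_pos: [0.6073, 0.1079, 0.1165]
tool_rot: [-0.015, 0.011, 1.0, -0.004]
contact_force: [0.3, -0.0, 0.3]
gripper_width: 0.766
```

```bash
python3 go.py .59 .1079 .23; python3 rim.py w12
```

```text
t 19.05 p [0.6073 0.1079 0.1165] yaw 3.1197 zaxis [-0.031 -0.007 -0.999] F [ 0.27 -0.03  0.26] T [ 0.01  0.   -0.04] w 0.766
q [ 0.058  0.149  1.708 -0.006  1.316 -1.49 ]
err [-1.730e+01 -2.000e-02  1.135e+02] tooldp [  20.78   -1.29 -112.91] rot [-0.45 -1.76  0.01]
195 [(1, 12), (2, 38), (5, 18), (6, 34), (7, 17), (21, -37), (183, -31), (188, 13), (189, 21), (195, -57), (196, -56)]
250 [(1, 11), (2, 40), (3, 22), (4, 23), (7, 12), (8, 13), (183, -57), (184, -22), (188, 27), (189, 54), (213, -31), (214, -34), (230, 13), (231, 13)]
[(167, 45), (168, 62), (175, -29), (187, 32), (247, 35), (351, -68), (360, 49), (361, -26), (362, -81), (373, 64), (374, 46), (380, -35), (381, -125), (382, -35)]
```

View pics/w12.png

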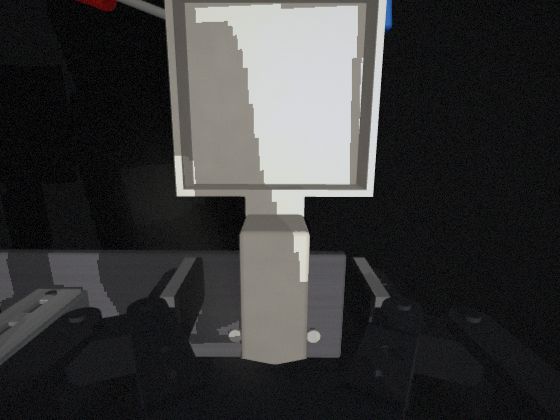

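Emit:
{"fn": "move_arm", "kwargs": {
  "rows": [
    {"tx":0.001,"ty":0,"tz":-0.012,"ax":0,"ay":0,"az":0,"jaw":40},
    {"tx":0.002,"ty":0,"tz":-0.025,"ax":0,"ay":-0.3,"az":0,"jaw":40},
    {"tx":0.003,"ty":0,"tz":-0.04,"ax":0,"ay":-0.3,"az":0,"jaw":40},
    {"tx":0.004,"ty":0,"tz":-0.04,"ax":0,"ay":-0.3,"az":0,"jaw":0},
    {"tx":0.02,"ty":0,"tz":-0.03,"ax":0,"ay":-2,"az":0,"jaw":0},
    {"tx":0.03,"ty":0,"tz":-0.02,"ax":0,"ay":-4,"az":0,"jaw":0},
    {"tx":0.04,"ty":0,"tz":-0.01,"ax":0,"ay":-5,"az":0,"jaw":0},
    {"tx":0.03,"ty":0,"tz":0,"ax":0,"ay":-5,"az":0,"jaw":0},
    {"tx":0,"ty":0,"tz":0,"ax":0,"ay":0,"az":0,"jaw":0},
    {"tx":0,"ty":0,"tz":0,"ax":0,"ay":0,"az":0,"jaw":0}
  ]
}}

```text
time: 20.1
tool_pos: [0.4758, 0.1119, 0.3002]
tool_rot: [0.143, 0.011, 0.99, -0.004]
contact_force: [-0.2, 0.5, 0.6]
gripper_width: 1.0
```

```bash
python3 go.py .59 .1079 .23
python3 - <<'E'
from h import *
f=grab("wrist","pics/w13.png"); np.savez("w13.npz",**{k:np.array(v) for k,v in f.items()})
E
```

```text
t 20.10 p [0.4758 0.1119 0.3002] yaw 3.1211 zaxis [ 0.282 -0.012 -0.959] F [-0.21  0.55  0.58] T [0.08 0.13 0.06] w 1.000
q [ 0.102 -0.513  1.995 -0.041  1.376 -1.445]
err [114.18  -4.05 -70.19] tooldp [-89.75  -1.11  99.61] rot [-0.33 16.41  0.03]
```

View pics/w13.png

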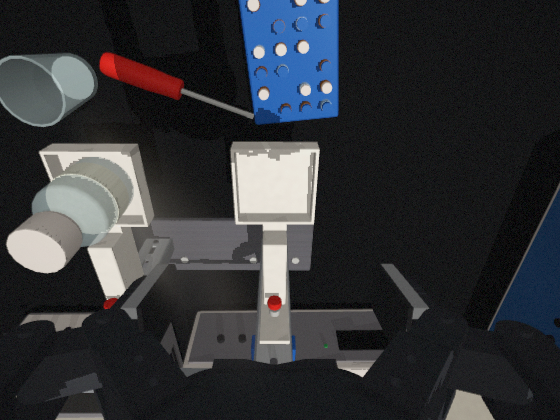

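Run:
```python
from h import *
np.set_printoptions(precision=4,suppress=True)
f=dict(np.load("w13.npz"));im=f["color"][:,:,::-1]
a=cv2.resize(im[285:370,245:305],None,fx=6,fy=6,interpolation=cv2.INTER_CUBIC)
b=cv2.resize(cv2.imread("pics/w3.png")[230:295,245:305],None,fx=6,fy=6,interpolation=cv2.INTER_CUBIC)
h=max(a.shape[0],b.shape[0]);b=cv2.copyMakeBorder(b,0,h-b.shape[0],0,0,cv2.BORDER_CONSTANT)
cv2.imwrite("pics/pin.png",np.hstack([a,b]))
# tray corners: z expected
for z in (.119,.123,.127):
    T=[onz(f,u,v,z) for u,v in [(232,143),(319.5,142.5),(315.5,223.5),(235,223.5)]]
    print(z,np.mean(T,0),[round(np.linalg.norm(T[i]-T[i-1])*1000,1) for i in range(4)])
    e=T[3]-T[0]+T[2]-T[1];print("yaw",np.arctan2(e[1],e[0]))
```

```text
0.119 [0.5277 0.1125 0.119 ] [np.float64(93.4), np.float64(84.0), np.float64(93.7), np.float64(89.5)]
yaw -0.026247460859460614
0.123 [0.5256 0.1126 0.123 ] [np.float64(92.2), np.float64(82.9), np.float64(92.5), np.float64(88.4)]
yaw -0.02624746085946056
0.127 [0.5235 0.1126 0.127 ] [np.float64(90.9), np.float64(81.7), np.float64(91.2), np.float64(87.2)]
yaw -0.02624746085946064
```

View pics/pin.png

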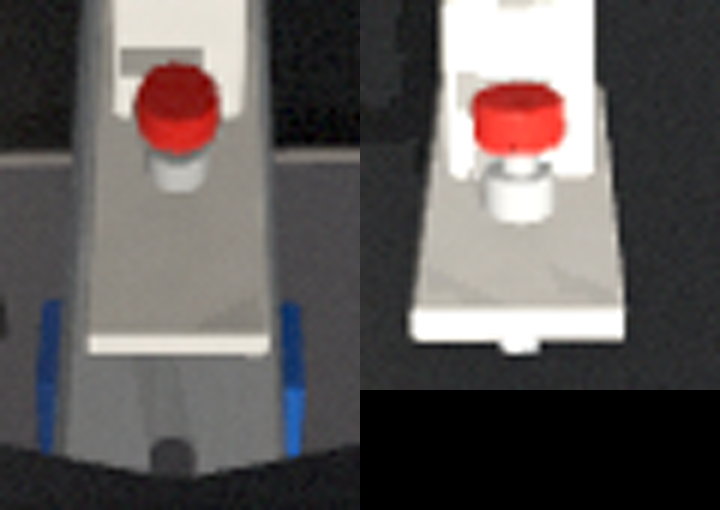

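Run:
```python
from h import *
np.set_printoptions(precision=4,suppress=True)
f3=dict(np.load("w3.npz"));f=dict(np.load("w13.npz"))
h3=onz(f3,245+(519-360)/6,230+118/6,.0615); b3=onz(f3,245+(519-360)/6,230+195/6,.0615); p3=onz(f3,245+(519-360)/6,230+307/6,.1)
print("bench: head-plateTopFront",(h3-p3)[:2]*1000,"boss",(b3-p3)[:2]*1000)
for z0 in (.099,.1012,.104):
    h=onz(f,245+177/6,285+108/6,z0+.0615); p=onz(f,245+177/6,285+333/6,z0+.1); b=onz(f,245+180/6,285+175/6,z0+.0615)
    print(z0,"head",(h-p)[:2]*1000,"boss",(b-p)[:2]*1000, p)
```

```text
bench: head-plateTopFront [-15.3993  -1.8011] boss [-1.594  -0.2836]
0.099 head [-14.6132   0.1124] boss [4.0397 0.2767] [0.67   0.1088 0.199 ]
0.1012 head [-14.0447   0.0996] boss [4.4495 0.2625] [0.667  0.1089 0.2012]
0.104 head [-13.3212   0.0833] boss [4.9711 0.2444] [0.6632 0.109  0.204 ]
```

Run:
```python
from h import *
np.set_printoptions(precision=4,suppress=True)
f=load("top")
print(onz(f,400,279,.05),onz(f,408,277,.115))
plan([.41,-.27,.30],down(np.pi-.02),vm=.045)
```

```text
[ 0.4367 -0.3174  0.05  ] [ 0.4356 -0.3178  0.115 ]
9 rows
[{"tx": 0.0062, "ty": -0.0426, "tz": -0.0016, "ax": -0.0, "ay": 1.8, "az": -0.0, "jaw": 0}, {"tx": 0.0062, "ty": -0.0426, "tz": -0.0014, "ax": -0.0, "ay": 1.8, "az": -0.0, "jaw": 0}, {"tx": 0.0063, "ty": -0.0426, "tz": -0.0013, "ax": -0.0, "ay": 1.8, "az": -0.0, "jaw": 0}, {"tx": 0.0063, "ty": -0.0426, "tz": -0.0011, "ax": -0.0, "ay": 1.8, "az": -0.0, "jaw": 0}, {"tx": 0.0064, "ty": -0.0426, "tz": -0.0009, "ax": -0.0, "ay": 1.8, "az": -0.0, "jaw": 0}, {"tx": 0.0064, "ty": -0.0426, "tz": -0.0007, "ax": -0.0, "ay": 1.8, "az": -0.0, "jaw": 0}, {"tx": 0.0064, "ty": -0.0426, "tz": -0.0006, "ax": -0.0, "ay": 1.8, "az": -0.0, "jaw": 0}, {"tx": 0.0065, "ty": -0.0426, "tz": -0.0004, "ax": -0.0, "ay": 1.8, "az": -0.0, "jaw": 0}, {"tx": 0.0065, "ty": -0.0426, "tz": -0.0002, "ax": -0.0, "ay": 1.8, "az": -0.0, "jaw": 0}]
```

Emit:
{"fn": "move_arm", "kwargs": {
  "rows": [
    {"tx":0.006,"ty":-0.043,"tz":-0.001,"ax":0,"ay":1.8,"az":0,"jaw":0},
    {"tx":0.006,"ty":-0.043,"tz":-0.001,"ax":0,"ay":1.8,"az":0,"jaw":0},
    {"tx":0.006,"ty":-0.043,"tz":-0.001,"ax":0,"ay":1.8,"az":0,"jaw":0},
    {"tx":0.006,"ty":-0.043,"tz":-0.001,"ax":0,"ay":1.8,"az":0,"jaw":0},
    {"tx":0.006,"ty":-0.043,"tz":0,"ax":0,"ay":1.8,"az":0,"jaw":0},
    {"tx":0.006,"ty":-0.043,"tz":0,"ax":0,"ay":1.8,"az":0,"jaw":0},
    {"tx":0.006,"ty":-0.043,"tz":0,"ax":0,"ay":1.8,"az":0,"jaw":0},
    {"tx":0.006,"ty":-0.043,"tz":0.01,"ax":0,"ay":1.8,"az":0,"jaw":0},
    {"tx":0.006,"ty":-0.043,"tz":0.015,"ax":0,"ay":1.8,"az":0,"jaw":0},
    {"tx":0,"ty":-0.03,"tz":0.015,"ax":0,"ay":0,"az":0,"jaw":0},
    {"tx":0,"ty":0,"tz":0,"ax":0,"ay":0,"az":0,"jaw":0},
    {"tx":0,"ty":0,"tz":0,"ax":0,"ay":0,"az":0,"jaw":0}
  ]
}}

```text
time: 21.35
tool_pos: [0.4265, -0.3313, 0.2621]
tool_rot: [-0.006, 0.011, 1.0, 0.0]
contact_force: [-0.6, -0.5, 0.3]
gripper_width: 1.001
```

```bash
python3 go.py .436 -.318 .2
python3 - <<'E'
from h import *
f=grab("wrist","pics/w14.png"); np.savez("w14.npz",**{k:np.array(v) for k,v in f.items()})
E
```

```text
t 21.35 p [ 0.4265 -0.3313  0.2621] yaw 3.1202 zaxis [-0.011  0.001 -1.   ] F [-0.63 -0.53  0.33] T [ 0.01 -0.01 -0.01] w 1.001
q [-0.795 -0.161  1.768 -0.007  1.544 -2.344]
err [  9.54  13.35 -62.12] tooldp [-9.94 13.49 62.03] rot [ 0.05 -0.63  0.03]
```

View pics/w14.png

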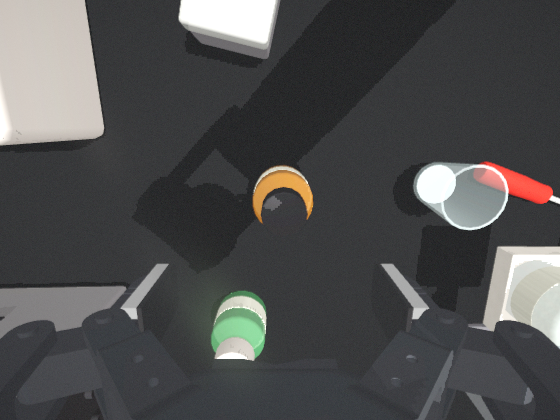

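Run:
```python
from h import *
from scipy.optimize import least_squares
np.set_printoptions(precision=4,suppress=True)
f=dict(np.load("w14.npz"));im=f["color"]
m=cv2.inRange(cv2.cvtColor(im,cv2.COLOR_RGB2HSV),(8,120,110),(25,255,255)); m[:, :240]=0;m[:,330:]=0;m[:150]=0;m[240:]=0
c=max(cv2.findContours(m,cv2.RETR_EXTERNAL,cv2.CHAIN_APPROX_NONE)[0],key=cv2.contourArea)[:,0,:].astype(float)
print(c.min(0),c.max(0))
# outer: topmost per column & side
def fit(P):
    r=least_squares(lambda p:np.hypot(P[:,0]-p[0],P[:,1]-p[1])-p[2],[283,200,30],loss="soft_l1"); return r.x,np.abs(r.fun).mean()
outer=np.array([p for p in c if np.hypot(p[0]-283,p[1]-201)>27])
inner=np.array([p for p in c if np.hypot(p[0]-283,p[1]-201)<=27])
(o,e)=fit(outer);print("outer",o,e,onz(f,o[0],o[1],.066))
(i,e)=fit(inner);print("inner",i,e,[onz(f,i[0],i[1],z) for z in(.088,.115)])
```

```text
[253. 170.] [312. 222.]
outer [282.4622 200.3125  29.7997] 0.44384935543553 [ 0.4397 -0.3211  0.066 ]
inner [283.2891 209.67    22.9347] 0.39510030205825 [array([ 0.4444, -0.3209,  0.088 ]), array([ 0.4373, -0.3215,  0.115 ])]
```

Run:
```python
from h import *
plan([.4385,-.3225,.125],down(np.pi-.02),vm=.04)
```

```text
4 rows
[{"tx": -0.0034, "ty": 0.0022, "tz": 0.0342, "ax": 0.0, "ay": -0.2, "az": -0.0, "jaw": 0}, {"tx": -0.0033, "ty": 0.0022, "tz": 0.0342, "ax": 0.0, "ay": -0.2, "az": -0.0, "jaw": 0}, {"tx": -0.0032, "ty": 0.0022, "tz": 0.0342, "ax": 0.0, "ay": -0.2, "az": -0.0, "jaw": 0}, {"tx": -0.0031, "ty": 0.0022, "tz": 0.0342, "ax": 0.0, "ay": -0.2, "az": -0.0, "jaw": 0}]
```

Emit:
{"fn": "move_arm", "kwargs": {
  "rows": [
    {"tx":-0.003,"ty":0.002,"tz":0.03,"ax":0,"ay":-0.2,"az":0,"jaw":0},
    {"tx":-0.003,"ty":0.002,"tz":0.034,"ax":0,"ay":-0.2,"az":0,"jaw":0},
    {"tx":-0.003,"ty":0.002,"tz":0.034,"ax":0,"ay":-0.2,"az":0,"jaw":0},
    {"tx":-0.003,"ty":0.002,"tz":0.03,"ax":0,"ay":0,"az":0,"jaw":0},
    {"tx":0,"ty":0,"tz":0,"ax":0,"ay":0,"az":0,"jaw":0},
    {"tx":0,"ty":0,"tz":0,"ax":0,"ay":0,"az":0,"jaw":0}
  ]
}}

```text
time: 22.0
tool_pos: [0.4453, -0.3218, 0.1383]
tool_rot: [0.004, 0.006, 1.0, -0.003]
contact_force: [-0.0, -1.3, 1.2]
gripper_width: 0.998
```

```bash
python3 go.py .4385 -.3225 .078
```

```text
t 22.00 p [ 0.4453 -0.3218  0.1383] yaw 3.1288 zaxis [ 0.009 -0.007 -1.   ] F [-0.03 -1.33  1.19] T [-0.06 -0.03 -0.01] w 0.998
q [-7.620e-01 -5.900e-02  1.883e+00  1.000e-03  1.306e+00 -2.320e+00]
err [ -6.8   -0.72 -60.27] tooldp [ 7.32 -0.42 60.22] rot [-0.37  0.5   0.53]
```

Emit:
{"fn": "move_arm", "kwargs": {
  "rows": [
    {"tx":0.004,"ty":0,"tz":0.012,"ax":-0.2,"ay":0.3,"az":0.3,"jaw":0},
    {"tx":0.003,"ty":0,"tz":0.02,"ax":-0.2,"ay":0.2,"az":0.2,"jaw":0},
    {"tx":0,"ty":0,"tz":0.015,"ax":0,"ay":0,"az":0,"jaw":0},
    {"tx":0,"ty":0,"tz":0,"ax":0,"ay":0,"az":0,"jaw":0},
    {"tx":0,"ty":0,"tz":0,"ax":0,"ay":0,"az":0,"jaw":0}
  ]
}}

```text
time: 22.5
tool_pos: [0.4422, -0.325, 0.0974]
tool_rot: [0.005, 0.01, 1.0, -0.004]
contact_force: [-0.5, 0.6, 0.3]
gripper_width: 1.004
```

```bash
python3 go.py .4385 -.3225 .078
python3 - <<'E'
from h import *
f=grab("wrist","pics/w15.png")
E
```

```text
t 22.50 p [ 0.4422 -0.325   0.0974] yaw 3.1208 zaxis [ 0.009 -0.008 -1.   ] F [-0.52  0.62  0.27] T [-0.03 -0.03 -0.  ] w 1.004
q [-0.769 -0.014  1.914  0.     1.23  -2.32 ]
err [ -3.71   2.45 -19.44] tooldp [ 3.93  2.53 19.39] rot [-0.47  0.52  0.07]
```

View pics/w15.png

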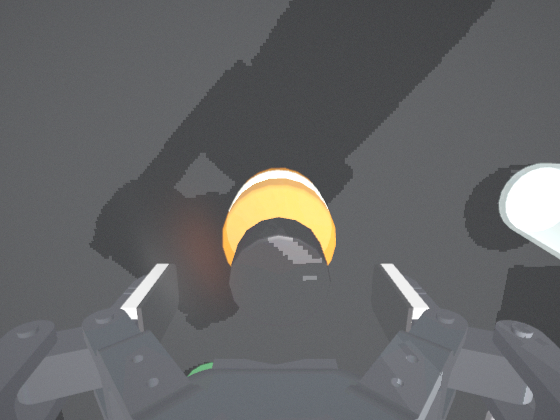

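Emit:
{"fn": "move_arm", "kwargs": {
  "rows": [
    {"tx":0.002,"ty":0.001,"tz":0.008,"ax":-0.2,"ay":0.2,"az":0,"jaw":0},
    {"tx":0.002,"ty":0.001,"tz":0.008,"ax":-0.2,"ay":0.2,"az":0,"jaw":0},
    {"tx":0,"ty":0,"tz":0.003,"ax":0,"ay":0,"az":0,"jaw":0},
    {"tx":0,"ty":0,"tz":0,"ax":0,"ay":0,"az":0,"jaw":0},
    {"tx":0,"ty":0,"tz":0,"ax":0,"ay":0,"az":0,"jaw":0}
  ]
}}

```text
time: 23.05
tool_pos: [0.4389, -0.3237, 0.0787]
tool_rot: [0.002, 0.01, 1.0, -0.001]
contact_force: [-0.6, 0.4, 0.2]
gripper_width: 1.003
```

```bash
python3 go.py .4385 -.3225 .078
```

```text
t 23.05 p [ 0.4389 -0.3237  0.0787] yaw 3.1207 zaxis [ 0.004 -0.003 -1.   ] F [-0.62  0.36  0.21] T [ 0.01 -0.01  0.01] w 1.003
q [-7.720e-01  7.000e-03  1.927e+00  1.000e-03  1.203e+00 -2.322e+00]
err [-0.39  1.17 -0.74] tooldp [0.42 1.16 0.73] rot [-0.16  0.22  0.07]
```

Emit:
{"fn": "move_arm", "kwargs": {
  "rows": [
    {"tx":0,"ty":0.001,"tz":0,"ax":-0.1,"ay":0.2,"az":0,"jaw":80},
    {"tx":0,"ty":0,"tz":0,"ax":0,"ay":0,"az":0,"jaw":255},
    {"tx":0,"ty":0,"tz":0,"ax":0,"ay":0,"az":0,"jaw":255},
    {"tx":0,"ty":0,"tz":0,"ax":0,"ay":0,"az":0,"jaw":255},
    {"tx":0,"ty":0,"tz":0,"ax":0,"ay":0,"az":0,"jaw":255},
    {"tx":0,"ty":0,"tz":0,"ax":0,"ay":0,"az":0,"jaw":255},
    {"tx":0,"ty":0,"tz":0,"ax":0,"ay":0,"az":0,"jaw":255}
  ]
}}

```text
time: 23.75
tool_pos: [0.4395, -0.323, 0.0795]
tool_rot: [0.001, 0.01, 1.0, -0.001]
contact_force: [0.7, -0.2, 0.5]
gripper_width: 0.499
```

```bash
python3 go.py .4385 -.3225 .37;python3 - <<'E'
from h import *
f=grab("wrist","pics/w16.png")
E
```

```text
t 23.75 p [ 0.4395 -0.323   0.0795] yaw 3.1208 zaxis [ 0.001 -0.002 -1.   ] F [ 0.72 -0.21  0.47] T [-0.    0.03 -0.02] w 0.499
q [-7.700e-01  7.000e-03  1.925e+00 -1.000e-03  1.207e+00 -2.320e+00]
err [ -0.97   0.51 290.52] tooldp [ 5.9000e-01 -8.0000e-02 -2.9052e+02] rot [-0.11  0.08  0.07]
```

View pics/w16.png

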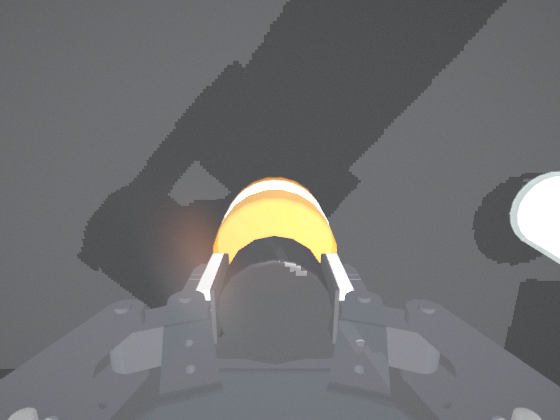

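Emit:
{"fn": "move_arm", "kwargs": {
  "rows": [
    {"tx":0,"ty":0,"tz":-0.01,"ax":0,"ay":0,"az":0,"jaw":255},
    {"tx":0,"ty":0,"tz":-0.02,"ax":0,"ay":0,"az":0,"jaw":255},
    {"tx":0,"ty":0,"tz":-0.03,"ax":0,"ay":0,"az":0,"jaw":255},
    {"tx":0,"ty":0,"tz":-0.03,"ax":0,"ay":0,"az":0,"jaw":255},
    {"tx":0,"ty":0,"tz":-0.035,"ax":0,"ay":0,"az":0,"jaw":255},
    {"tx":0,"ty":0,"tz":-0.035,"ax":0,"ay":0,"az":0,"jaw":255},
    {"tx":0,"ty":0,"tz":-0.035,"ax":0,"ay":0,"az":0,"jaw":255},
    {"tx":0,"ty":0,"tz":-0.035,"ax":0,"ay":0,"az":0,"jaw":255},
    {"tx":0,"ty":0,"tz":-0.025,"ax":0,"ay":0,"az":0,"jaw":255},
    {"tx":0,"ty":0,"tz":-0.015,"ax":0,"ay":0,"az":0,"jaw":255},
    {"tx":0,"ty":0,"tz":0,"ax":0,"ay":0,"az":0,"jaw":255},
    {"tx":0,"ty":0,"tz":0,"ax":0,"ay":0,"az":0,"jaw":255}
  ]
}}

```text
time: 25.0
tool_pos: [0.4348, -0.3182, 0.3529]
tool_rot: [-0.007, 0.01, 1.0, 0.006]
contact_force: [-0.3, -0.3, -4.7]
gripper_width: 0.498
```

```bash
python3 go.py .53 .1095 .36;python3 - <<'E'
from h import *
plan([.53,.1095,.36],down(np.pi-.022),vm=.034,jaw=255)
E
```

```text
t 25.00 p [ 0.4348 -0.3182  0.3529] yaw 3.1211 zaxis [-0.014  0.013 -1.   ] F [-0.33 -0.29 -4.74] T [ 0.    0.01 -0.03] w 0.498
q [-7.700e-01 -1.830e-01  1.639e+00 -1.000e-03  1.706e+00 -2.320e+00]
err [ 95.2  427.72   7.06] tooldp [-86.29 429.66  -2.86] rot [ 0.73 -0.84  0.08]
13 rows
[{"tx": -0.0066, "ty": 0.0331, "tz": -0.0002, "ax": 0.1, "ay": -0.1, "az": 0.0, "jaw": 255}, {"tx": -0.0066, "ty": 0.0331, "tz": -0.0002, "ax": 0.1, "ay": -0.1, "az": 0.0, "jaw": 255}, {"tx": -0.0066, "ty": 0.0331, "tz": -0.0003, "ax": 0.1, "ay": -0.1, "az": 0.0, "jaw": 255}, {"tx": -0.0066, "ty": 0.0331, "tz": -0.0003, "ax": 0.1, "ay": -0.1, "az": 0.0, "jaw": 255}, {"tx": -0.0066, "ty": 0.0331, "tz": -0.0003, "ax": 0.1, "ay": -0.1, "az": 0.0, "jaw": 255}, {"tx": -0.0066, "ty": 0.0331, "tz": -0.0003, "ax": 0.1, "ay": -0.1, "az": 0.0, "jaw": 255}, {"tx": -0.0066, "ty": 0.0331, "tz": -0.0004, "ax": 0.1, "ay": -0.1, "az": 0.0, "jaw": 255}, {"tx": -0.0066, "ty": 0.0331, "tz": -0.0004, "ax": 0.1, "ay": -0.1, "az": 0.0, "jaw": 255}, {"tx": -0.0066, "ty": 0.0331, "tz": -0.0004, "ax": 0.1, "ay": -0.1, "az": 0.0, "jaw": 255}, {"tx": -0.0066, "ty": 0.0331, "tz": -0.0004, "ax": 0.1, "ay": -0.1, "az": 0.0, "jaw": 255}, {"tx": -0.0066, "ty": 0.0331, "tz": -0.0005, "ax": 0.1, "ay": -0.1, "az": 0.0, "jaw": 255}, {"tx": -0.0066, "ty": 0.0331, "tz": -0.0005, "ax": 0.1, "ay": -0.1, "az": 0.0, "jaw": 255}, {"tx": -0.0066, "ty": 0.0331, "tz": -0.0005, "ax": 0.1, "ay": -0.1, "az": 0.0, "jaw": 255}]
```

Emit:
{"fn": "move_arm", "kwargs": {
  "rows": [
    {"tx":-0.003,"ty":0.015,"tz":0,"ax":0.1,"ay":-0.1,"az":0,"jaw":255},
    {"tx":-0.007,"ty":0.033,"tz":0,"ax":0.1,"ay":-0.1,"az":0,"jaw":255},
    {"tx":-0.007,"ty":0.036,"tz":0,"ax":0.1,"ay":-0.1,"az":0,"jaw":255},
    {"tx":-0.008,"ty":0.04,"tz":0,"ax":0.1,"ay":-0.1,"az":0,"jaw":255},
    {"tx":-0.008,"ty":0.04,"tz":0,"ax":0.1,"ay":-0.1,"az":0,"jaw":255},
    {"tx":-0.008,"ty":0.04,"tz":0,"ax":0,"ay":0,"az":0,"jaw":255},
    {"tx":-0.008,"ty":0.04,"tz":0,"ax":0,"ay":0,"az":0,"jaw":255},
    {"tx":-0.008,"ty":0.04,"tz":0,"ax":0,"ay":0,"az":0,"jaw":255},
    {"tx":-0.008,"ty":0.04,"tz":0,"ax":0,"ay":0,"az":0,"jaw":255},
    {"tx":-0.008,"ty":0.035,"tz":0,"ax":0,"ay":0,"az":0,"jaw":255},
    {"tx":-0.006,"ty":0.025,"tz":0,"ax":0,"ay":0,"az":0,"jaw":255},
    {"tx":-0.004,"ty":0.012,"tz":0,"ax":0,"ay":0,"az":0,"jaw":255}
  ]
}}

```text
time: 26.2
tool_pos: [0.5185, 0.1007, 0.3288]
tool_rot: [-0.022, 0.011, 1.0, 0.011]
contact_force: [0.6, -1.1, -3.1]
gripper_width: 0.501
```

Emit:
{"fn": "move_arm", "kwargs": {
  "rows": [
    {"tx":0,"ty":0,"tz":0,"ax":0,"ay":0,"az":0,"jaw":255},
    {"tx":0,"ty":0,"tz":0,"ax":0,"ay":0,"az":0,"jaw":255}
  ]
}}

```text
time: 26.4
tool_pos: [0.5171, 0.1021, 0.3256]
tool_rot: [-0.025, 0.009, 1.0, 0.01]
contact_force: [0.1, -0.6, -3.0]
gripper_width: 0.499
```

```bash
python3 go.py .53 .1095 .25
```

```text
t 26.40 p [0.5171 0.1021 0.3256] yaw 3.1236 zaxis [-0.05   0.021 -0.999] F [ 0.06 -0.58 -2.97] T [-0.02 -0.14 -0.03] w 0.499
q [ 0.041 -0.19   1.689  0.023  1.692 -1.509]
err [ 12.93   7.38 -75.6 ] tooldp [-16.62   6.1   74.99] rot [ 1.14 -2.91  0.2 ]
```

Emit:
{"fn": "move_arm", "kwargs": {
  "rows": [
    {"tx":-0.003,"ty":0.002,"tz":0.01,"ax":0.3,"ay":-0.8,"az":0.1,"jaw":255},
    {"tx":-0.003,"ty":0.002,"tz":0.02,"ax":0.3,"ay":-0.8,"az":0.1,"jaw":255},
    {"tx":-0.003,"ty":0.002,"tz":0.02,"ax":0.3,"ay":-0.7,"az":0,"jaw":255},
    {"tx":-0.002,"ty":0,"tz":0.015,"ax":0.2,"ay":-0.5,"az":0,"jaw":255},
    {"tx":0,"ty":0,"tz":0.008,"ax":0,"ay":0,"az":0,"jaw":255},
    {"tx":0,"ty":0,"tz":0,"ax":0,"ay":0,"az":0,"jaw":255},
    {"tx":0,"ty":0,"tz":0,"ax":0,"ay":0,"az":0,"jaw":255}
  ]
}}

```text
time: 27.1
tool_pos: [0.5257, 0.1022, 0.2462]
tool_rot: [-0.0, 0.017, 1.0, -0.001]
contact_force: [0.2, 0.7, -3.6]
gripper_width: 0.497
```

```bash
python3 go.py .53 .1095 .2
python3 - <<'E'
from h import *
f=grab("wrist","pics/w17.png"); s=grab("scene");g=grab("top")
cv2.imwrite("pics/s4.png",np.hstack([cv2.resize(s["color"][100:250,220:370,::-1],(400,400),interpolation=cv2.INTER_CUBIC),cv2.resize(g["color"][120:270,190:340,::-1],(400,400),interpolation=cv2.INTER_CUBIC)]))
E
```

```text
t 27.10 p [0.5257 0.1022 0.2462] yaw 3.1083 zaxis [-0.    -0.003 -1.   ] F [ 0.19  0.75 -3.57] T [ 0.01 -0.04  0.01] w 0.497
q [ 0.055 -0.17   1.802 -0.003  1.51  -1.483]
err [  4.27   7.29 -46.15] tooldp [-4.03  7.56 46.13] rot [-0.17 -0.01 -0.64]
```

View pics/w17.png

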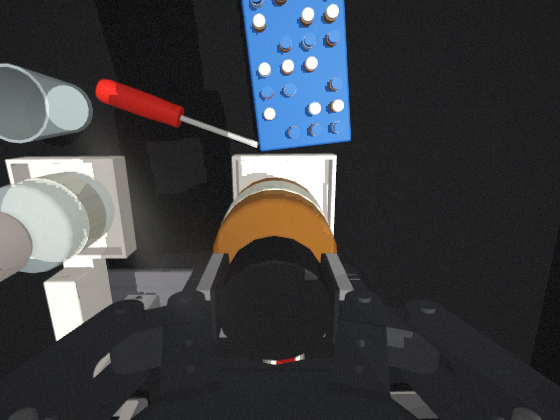

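View pics/s4.png

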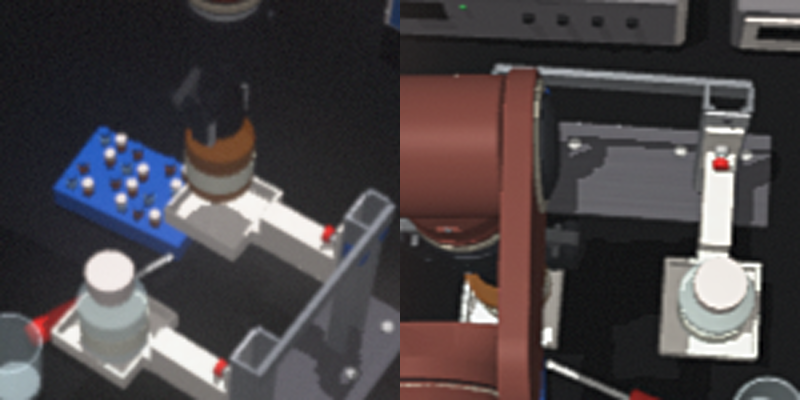

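Run:
```python
from h import *
f=load("wrist")
for z in(.122,.126): print(onz(f,233,155,z),onz(f,335.5,154.5,z))
```

```text
[0.48449596 0.07118287 0.122     ] [0.48688067 0.15468964 0.122     ]
[0.48411301 0.07171199 0.126     ] [0.48646216 0.15397356 0.126     ]
```

Emit:
{"fn": "move_arm", "kwargs": {
  "rows": [
    {"tx":-0.002,"ty":0.004,"tz":0.005,"ax":0,"ay":0,"az":-0.3,"jaw":255},
    {"tx":-0.002,"ty":0.003,"tz":0.005,"ax":-0.1,"ay":0,"az":-0.3,"jaw":255},
    {"tx":0,"ty":0,"tz":0,"ax":0,"ay":0,"az":0,"jaw":255},
    {"tx":0,"ty":0,"tz":0,"ax":0,"ay":0,"az":0,"jaw":255}
  ]
}}

```text
time: 27.65
tool_pos: [0.5319, 0.1103, 0.2383]
tool_rot: [0.002, 0.011, 1.0, -0.0]
contact_force: [0.4, -0.3, -3.2]
gripper_width: 0.5
```

```bash
python3 go.py .53 .1095 .2
```

```text
t 27.65 p [0.5319 0.1103 0.2383] yaw 3.1206 zaxis [ 0.005 -0.    -1.   ] F [ 0.43 -0.33 -3.18] T [0.01 0.   0.01] w 0.500
q [ 6.800e-02 -1.510e-01  1.798e+00 -1.000e-03  1.490e+00 -1.482e+00]
err [ -1.94  -0.8  -38.32] tooldp [ 2.11 -0.82 38.31] rot [-0.02  0.28  0.05]
```

Emit:
{"fn": "move_arm", "kwargs": {
  "rows": [
    {"tx":0.001,"ty":0,"tz":0.008,"ax":0,"ay":0.1,"az":0,"jaw":255},
    {"tx":0.001,"ty":0,"tz":0.012,"ax":0,"ay":0.1,"az":0,"jaw":255},
    {"tx":0,"ty":0,"tz":0.012,"ax":0,"ay":0,"az":0,"jaw":255},
    {"tx":0,"ty":0,"tz":0,"ax":0,"ay":0,"az":0,"jaw":255},
    {"tx":0,"ty":0,"tz":0,"ax":0,"ay":0,"az":0,"jaw":255}
  ]
}}

```text
time: 28.15
tool_pos: [0.5291, 0.1103, 0.2023]
tool_rot: [-0.0, 0.01, 1.0, -0.0]
contact_force: [0.0, -0.5, -2.9]
gripper_width: 0.499
```

```bash
python3 go.py .5295 .11 .187
```

```text
t 28.15 p [0.5291 0.1103 0.2023] yaw 3.1207 zaxis [-0.001 -0.001 -1.   ] F [ 0.04 -0.52 -2.92] T [ 0.03  0.   -0.02] w 0.499
q [ 6.800e-02 -1.300e-01  1.839e+00 -1.000e-03  1.433e+00 -1.482e+00]
err [  0.37  -0.34 -15.26] tooldp [-0.39 -0.32 15.26] rot [-0.04 -0.05  0.07]
```

Emit:
{"fn": "move_arm", "kwargs": {
  "rows": [
    {"tx":0,"ty":0,"tz":0.005,"ax":0,"ay":0,"az":0,"jaw":255},
    {"tx":0,"ty":0,"tz":0.005,"ax":0,"ay":0,"az":0,"jaw":255},
    {"tx":0,"ty":0,"tz":0.003,"ax":0,"ay":0,"az":0,"jaw":255},
    {"tx":0,"ty":0,"tz":0,"ax":0,"ay":0,"az":0,"jaw":255},
    {"tx":0,"ty":0,"tz":0,"ax":0,"ay":0,"az":0,"jaw":255}
  ]
}}

```text
time: 28.65
tool_pos: [0.5295, 0.1103, 0.1886]
tool_rot: [0.0, 0.01, 1.0, -0.0]
contact_force: [0.2, -0.3, -3.4]
gripper_width: 0.5
```

```bash
python3 go.py .5295 .11 .1845
```

```text
t 28.65 p [0.5295 0.1103 0.1886] yaw 3.1206 zaxis [-0.    -0.001 -1.   ] F [ 0.24 -0.34 -3.36] T [ 0.03  0.06 -0.02] w 0.500
q [ 6.800e-02 -1.190e-01  1.852e+00 -1.000e-03  1.408e+00 -1.482e+00]
err [ 0.04 -0.27 -4.12] tooldp [-0.04 -0.26  4.12] rot [-0.03  0.    0.06]
```

Emit:
{"fn": "move_arm", "kwargs": {
  "rows": [
    {"tx":0,"ty":0,"tz":0.0015,"ax":0,"ay":0,"az":0,"jaw":255},
    {"tx":0,"ty":0,"tz":0.0015,"ax":0,"ay":0,"az":0,"jaw":255},
    {"tx":0,"ty":0,"tz":0,"ax":0,"ay":0,"az":0,"jaw":255},
    {"tx":0,"ty":0,"tz":0,"ax":0,"ay":0,"az":0,"jaw":255}
  ]
}}

```text
time: 29.05
tool_pos: [0.5299, 0.1103, 0.1862]
tool_rot: [0.001, 0.01, 1.0, -0.0]
contact_force: [-0.1, 1.0, -2.6]
gripper_width: 0.497
```

Emit:
{"fn": "move_arm", "kwargs": {
  "rows": [
    {"tx":0,"ty":0,"tz":0.001,"ax":0,"ay":0,"az":0,"jaw":255},
    {"tx":0,"ty":0,"tz":0,"ax":0,"ay":0,"az":0,"jaw":255}
  ]
}}

```text
time: 29.25
tool_pos: [0.53, 0.1103, 0.1853]
tool_rot: [0.001, 0.01, 1.0, -0.0]
contact_force: [1.2, -0.4, -3.1]
gripper_width: 0.5
```

Emit:
{"fn": "move_arm", "kwargs": {
  "rows": [
    {"tx":0,"ty":0,"tz":0.001,"ax":0,"ay":0,"az":0,"jaw":255},
    {"tx":0,"ty":0,"tz":0.001,"ax":0,"ay":0,"az":0,"jaw":255}
  ]
}}

```text
time: 29.45
tool_pos: [0.5302, 0.1103, 0.1834]
tool_rot: [0.001, 0.01, 1.0, -0.0]
contact_force: [0.3, 0.4, -3.2]
gripper_width: 0.497
```

Emit:
{"fn": "move_arm", "kwargs": {
  "rows": [
    {"tx":0,"ty":0,"tz":0.001,"ax":0,"ay":0,"az":0,"jaw":255},
    {"tx":0,"ty":0,"tz":0,"ax":0,"ay":0,"az":0,"jaw":255}
  ]
}}

```text
time: 29.65
tool_pos: [0.53, 0.1103, 0.182]
tool_rot: [0.001, 0.011, 1.0, -0.0]
contact_force: [-0.3, -1.1, -4.5]
gripper_width: 0.498
```

Emit:
{"fn": "move_arm", "kwargs": {
  "rows": [
    {"tx":0,"ty":0,"tz":0.001,"ax":0,"ay":0,"az":0,"jaw":255},
    {"tx":0,"ty":0,"tz":0,"ax":0,"ay":0,"az":0,"jaw":255}
  ]
}}

```text
time: 29.85
tool_pos: [0.5301, 0.1103, 0.1811]
tool_rot: [0.001, 0.01, 1.0, -0.0]
contact_force: [0.7, 0.2, -3.2]
gripper_width: 0.501
```

Emit:
{"fn": "move_arm", "kwargs": {
  "rows": [
    {"tx":0,"ty":0,"tz":0.001,"ax":0,"ay":0,"az":0,"jaw":255},
    {"tx":0,"ty":0,"tz":0,"ax":0,"ay":0,"az":0,"jaw":255}
  ]
}}

```text
time: 30.05
tool_pos: [0.5305, 0.1103, 0.181]
tool_rot: [0.001, 0.011, 1.0, -0.0]
contact_force: [-0.2, 0.1, -3.5]
gripper_width: 0.502
```

Emit:
{"fn": "move_arm", "kwargs": {
  "rows": [
    {"tx":0,"ty":0,"tz":0.0015,"ax":0,"ay":0,"az":0,"jaw":255},
    {"tx":0,"ty":0,"tz":0,"ax":0,"ay":0,"az":0,"jaw":255}
  ]
}}

```text
time: 30.25
tool_pos: [0.5308, 0.1104, 0.1809]
tool_rot: [0.002, 0.01, 1.0, -0.0]
contact_force: [-1.5, 0.5, -2.2]
gripper_width: 0.501
```

```bash
python3 go.py .5295 .11 .1845;  python3 - <<'E'
from h import *
f=grab("wrist","pics/w18.png"); s=grab("scene")
cv2.imwrite("pics/s5.png",cv2.resize(s["color"][130:230,250:370,::-1],None,fx=5,fy=5,interpolation=cv2.INTER_CUBIC))
E
```

```text
t 30.25 p [0.5308 0.1104 0.1809] yaw 3.1207 zaxis [ 0.004 -0.    -1.   ] F [-1.45  0.52 -2.25] T [-0.04  0.29 -0.02] w 0.501
q [ 6.800e-02 -1.120e-01  1.859e+00 -1.000e-03  1.390e+00 -1.482e+00]
err [-1.33 -0.41  3.57] tooldp [ 1.31 -0.43 -3.58] rot [-0.02  0.22  0.06]
```

View pics/s5.png

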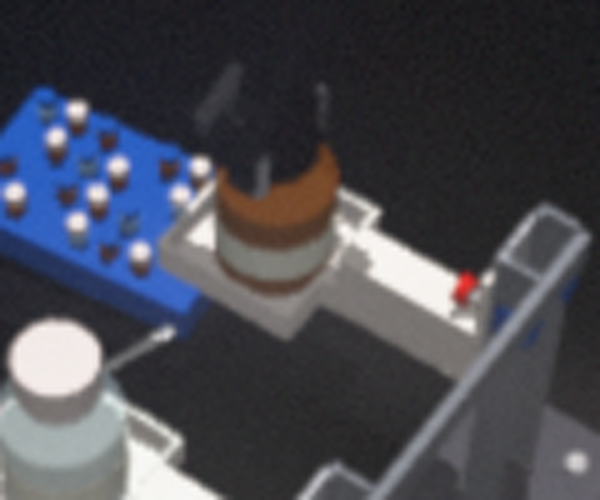

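View pics/w18.png

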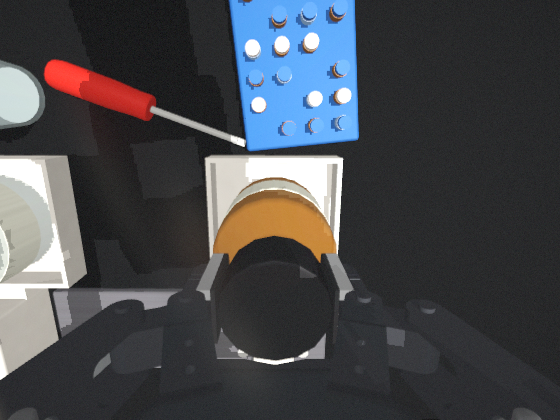

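Run:
```python
from h import *
f=load("wrist")
for z in(.119,.123): print(onz(f,206.5,156,z),onz(f,343,156,z))
```

```text
[0.48446986 0.07054318 0.119     ] [0.48629218 0.15599378 0.119     ]
[0.48405859 0.07138095 0.123     ] [0.48584547 0.15517023 0.123     ]
```

Emit:
{"fn": "move_arm", "kwargs": {
  "rows": [
    {"tx":0.001,"ty":0,"tz":0.002,"ax":0,"ay":0.2,"az":0,"jaw":255},
    {"tx":0,"ty":0,"tz":0.001,"ax":0,"ay":0,"az":0,"jaw":255}
  ]
}}

```text
time: 30.55
tool_pos: [0.531, 0.1105, 0.1805]
tool_rot: [0.002, 0.01, 1.0, -0.0]
contact_force: [-2.8, -0.5, 5.1]
gripper_width: 0.505
```

Emit:
{"fn": "move_arm", "kwargs": {
  "rows": [
    {"tx":0,"ty":0,"tz":-0.0005,"ax":0,"ay":0,"az":0,"jaw":255},
    {"tx":0,"ty":0,"tz":0,"ax":0,"ay":0,"az":0,"jaw":115},
    {"tx":0,"ty":0,"tz":0,"ax":0,"ay":0,"az":0,"jaw":90},
    {"tx":0,"ty":0,"tz":0,"ax":0,"ay":0,"az":0,"jaw":50},
    {"tx":0,"ty":0,"tz":0,"ax":0,"ay":0,"az":0,"jaw":20},
    {"tx":0,"ty":0,"tz":0,"ax":0,"ay":0,"az":0,"jaw":0},
    {"tx":0,"ty":0,"tz":0,"ax":0,"ay":0,"az":0,"jaw":0}
  ]
}}

```text
time: 31.25
tool_pos: [0.5318, 0.1105, 0.1805]
tool_rot: [0.003, 0.01, 1.0, 0.0]
contact_force: [-0.1, 0.3, -0.2]
gripper_width: 1.0
```

Emit:
{"fn": "move_arm", "kwargs": {
  "rows": [
    {"tx":0,"ty":0,"tz":-0.01,"ax":0,"ay":0,"az":0,"jaw":0},
    {"tx":0,"ty":0,"tz":-0.02,"ax":0,"ay":0,"az":0,"jaw":0},
    {"tx":0,"ty":0,"tz":-0.03,"ax":0,"ay":0,"az":0,"jaw":0},
    {"tx":0,"ty":0,"tz":-0.04,"ax":0,"ay":0,"az":0,"jaw":0},
    {"tx":0.02,"ty":0,"tz":-0.04,"ax":0,"ay":0,"az":0,"jaw":0},
    {"tx":0.03,"ty":0,"tz":-0.02,"ax":0,"ay":-2,"az":0,"jaw":0},
    {"tx":0.04,"ty":0,"tz":0,"ax":0,"ay":-4,"az":0,"jaw":0},
    {"tx":0.03,"ty":0,"tz":0,"ax":0,"ay":-4,"az":0,"jaw":0},
    {"tx":0,"ty":0,"tz":0,"ax":0,"ay":0,"az":0,"jaw":0},
    {"tx":0,"ty":0,"tz":0,"ax":0,"ay":0,"az":0,"jaw":0}
  ]
}}

```text
time: 32.25
tool_pos: [0.407, 0.1129, 0.3509]
tool_rot: [0.098, 0.011, 0.995, 0.0]
contact_force: [0.4, -0.5, -0.4]
gripper_width: 0.999
```

```bash
python3 go.py .5295 .11 .1845;  python3 - <<'E'
from h import *
f=grab("wrist","pics/w19.png"); s=grab("scene","pics/s6.png");g=grab("top","pics/t6.png")
np.savez("w19.npz",**{k:np.array(v) for k,v in f.items()})
cv2.imwrite("pics/s6c.png",cv2.resize(s["color"][130:260,230:370,::-1],None,fx=4.5,fy=4.5,interpolation=cv2.INTER_CUBIC))
E
```

```text
t 32.25 p [0.407  0.1129 0.3509] yaw 3.1196 zaxis [ 0.196 -0.002 -0.981] F [ 0.42 -0.49 -0.37] T [-0.02  0.07 -0.05] w 0.999
q [ 0.11  -0.636  1.98  -0.024  1.602 -1.442]
err [ 122.51   -2.85 -166.35] tooldp [-87.58  -0.58 187.13] rot [1.30e-01 1.13e+01 1.00e-02]
```

View pics/w19.png

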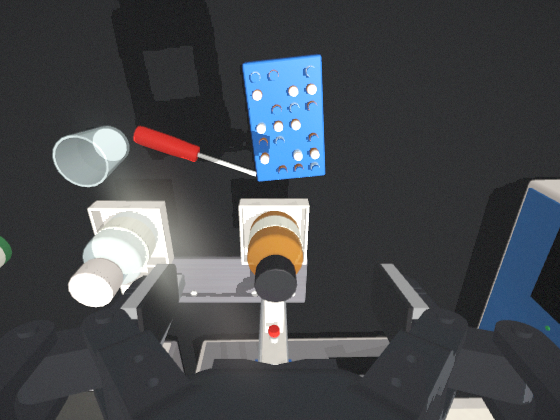

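View pics/s6c.png

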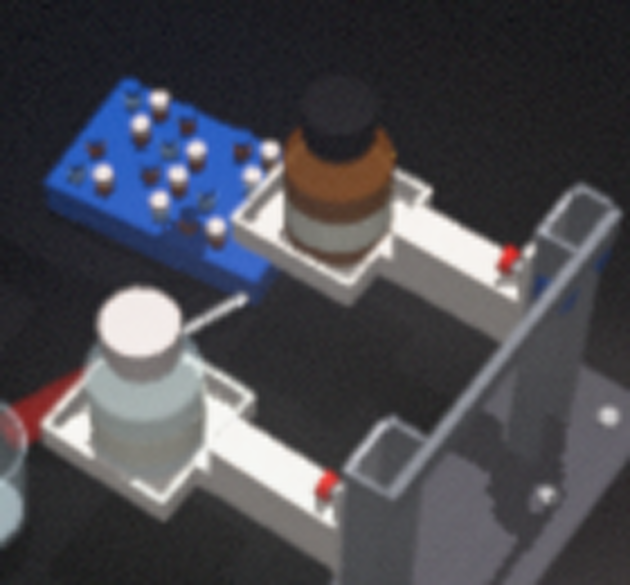

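Run:
```python
from h import *
np.set_printoptions(precision=4,suppress=True)
f=dict(np.load("w19.npz"));im=f["color"]
cv2.imwrite("pics/w19c.png",cv2.resize(im[185:350,225:325,::-1],None,fx=5,fy=3.5,interpolation=cv2.INTER_CUBIC))
```

```text
(no output)
```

View pics/w19c.png

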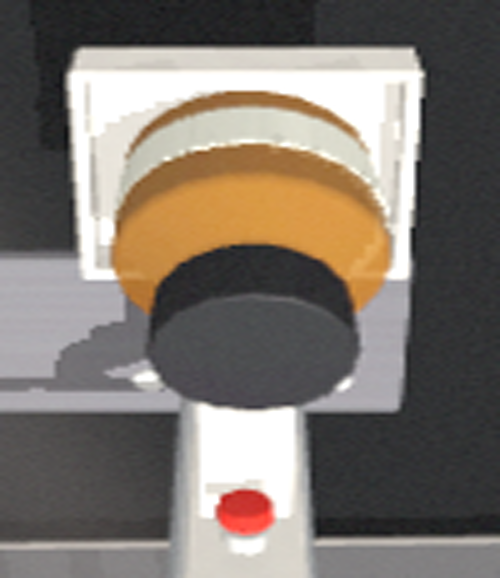

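Run:
```python
from h import *
np.set_printoptions(precision=4,suppress=True)
f=dict(np.load("w19.npz"))
g=lambda u,v,z: onz(f,225+(u+.5)/5-.5,185+(v+.5)/3.5-.5,z)
for zo in(.0985,.1005):
    T=[g(68,70,zo+.022),g(422,70,zo+.022),g(410,279,zo+.022),g(81,279,zo+.022)];print("tray",np.mean(T,0),[round(np.linalg.norm(T[i]-T[i-1])*1000) for i in range(4)])
    print("foot back edge",g(247,92,zo+.003)+[.033,0,0],"cap top",g(253,350,zo+.118))
    h=g(245,505,zo+.0615);print("pin head",h)
```

```text
tray [0.53   0.1114 0.1205] [89, 86, 89, 88]
foot back edge [0.5367 0.1124 0.1015] cap top [0.5299 0.113  0.2165]
pin head [0.6518 0.1085 0.16  ]
tray [0.5288 0.1114 0.1225] [89, 86, 89, 88]
foot back edge [0.5357 0.1125 0.1035] cap top [0.5282 0.113  0.2185]
pin head [0.6497 0.1086 0.162 ]
```

Run:
```python
from plant import manip
print(manip.job_done())
```

```text
the job is handed in; nothing more can be done
None
```

I hung the loose arm on the free upright with its hooks in the slots, stood the amber bottle in its tray and let go. The job was handed in at about 32 s of the 72 s allowed. `job_done` gives no verdict, so these are my own checks.

- **Hanging the arm:** The first five probes and two sliding searches missed the slots. Correcting for a camera bias of about 2 mm and lowering by about 1.5 mm got the hooks in. While those searches pushed on it, the arm also turned slightly in the grip, and I corrected that. Pressed down with about 21 N on the wrist (about 27 N including the sideways push), it stopped about 10 mm below where the hooks went in.
- **Locking pin:** The push-back from the pin vanished at the end of the press. The red head sat about 14 mm in front of the plate, against 15 mm when the pin was out on the bench. It would be about 22 mm if still pressed in.
- **Placing the bottle:** It touched the tray floor at about 5 N and stayed upright after release. The middle of its cap is within about 2 mm of the tray centre.
- **Other objects:** In the last pictures the clear bottle, beaker, vial rack and screwdriver look where they were. I did not measure them or recheck the green bottle. The gripper is clear of everything and reads about zero force.

**One check disagreed:** the bottle's visible foot edge put it 6–7 mm towards the post, while the cap put it on centre. I took this for a rounded foot rather than a lean. Even as a real lean it would be about 0.05 rad, inside the 0.1 rad and 12 mm limits.

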